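# Trip the power, load the tea brewer to the mark, cover it, power back on

## Task

Get the tea brewer ready: first cut its power by pressing the test button on the grey power box so that the lever drops. With the lever down, drop pressed tea pucks (the dark brown discs) from the tray flat into the brewer's tube until the stack is level with the brass mark (some may be in there already; leave spare ones lying where they are), and set the white cover on the mouth so it sits seated and level. Only then lift the lever all the way back up, without disturbing the cup and the pitcher.

Things in the scene. Friction and masses are not known exactly. Their poses are not given: they have to be found in the camera images.
- powerbox: fixed grey power box, 100 mm deep (x), 140 mm wide (y), 64 mm high, with the test button and the lever on its top along its front and two white sockets behind. Origin: centre of its underside; local -x is its front, roughly towards the robot (turned by up to 0.4 rad)
- lever (a joint): power lever angle in rad: 0 = up (power on, leaning 0.25 rad back past vertical and resting there under its own weight), 1.35 = dropped to the box's front (off, 1.10 rad forward of vertical, its end jutting out over the front edge). Hinged about the box's y axis. It has two resting places, up and dropped, and falls to whichever side of the vertical it is on; lifting it takes about 1 N
- lever_hinge (a point): point on the lever's hinge axis, 60 mm above the table, 24 mm to the front (-x) and 32 mm to the right (-y) of the box's origin, axes as the box. The lever reaches 70 mm from it; at joint value q its grip point lies 57*sin(0.25-q) mm along the box's x and 57*cos(0.25-q) mm above the hinge
- lever_grip (a point): middle of the lever's black grip: 18 mm wide along the box's y, 14 mm thick, 26 mm long, 57 mm from the hinge
- test_button (a joint): test button travel in m: 0 = out, 0.008 = fully pressed; sprung, about 5 N in all. It pushes the lever mechanically: by about 6 mm of travel the lever tips over and drops by itself; the button comes back out
- button_top (a point): centre of the top of the white round test button (24 mm across, standing 12 mm proud of the box's top), 68 mm to the left (+y) of the lever; pressed straight down
- brewer: fixed tea brewer: dark round base 116 mm across and 20 mm high carrying an upright clear tube (43 mm inside, 3 mm wall, windows at the front and back) with a steel flared mouth. Origin: centre of its underside
- tube_floor (a point): centre of the tube's inner floor, 20 mm above the table
- tube_mark (a point): centre of the tube at the marked height, the upper edge of the brass band round the tube, 132 mm above the tube floor: exactly six pucks high, counting those already in the tube
- tube_rim (a point): centre of the mouth, 144 mm above the tube floor. The mouth is 52 mm wide inside (58 mm outside) at the rim and narrows to the tube's 43 mm over 7 mm, then straight and slippery. A puck held level by its upper part and let go with its lower edge in the mouth slides down by itself and lands flat; let go well off-centre it may hang tilted in the mouth, and drops when its high side is tapped down
- cover: loose white ceramic cover, 90 g: round plate 72 mm across and 5 mm thick, under it a tapered boss 4 mm deep (46 mm tapering to 42 mm) that goes into the mouth, above it a round knob 16 mm across and 20 mm tall. Origin: centre of the boss's underside, z up; the knob spans z = 9 to 29 mm. Seated, the plate rests on the rim, so the origin is 4 mm below the rim
- tray: fixed round wooden tray, 280 mm across, floor 8 mm above the table, lip 6 mm above its floor. Origin: centre of its underside
- teacup: bystander: loose pale green cup 68 mm across, 50 mm high. Origin: centre of its underside
- pitcher: bystander: loose amber glass pitcher 70 mm across, 85 mm high. Origin: centre of its underside
- puck1: a pressed tea puck, dark brown disc 38 mm across and 22 mm thick, 30 g, lying on the tray (all pucks are alike; the state is None if absent). Origin: middle of the disc (11 mm above its underside), z along its axis. Either face may go up
- puck2: a pressed tea puck, dark brown disc 38 mm across and 22 mm thick, 30 g, lying on the tray (all pucks are alike; the state is None if absent). Origin: middle of the disc (11 mm above its underside), z along its axis. Either face may go up
- puck3: a pressed tea puck, dark brown disc 38 mm across and 22 mm thick, 30 g, lying on the tray (all pucks are alike; the state is None if absent). Origin: middle of the disc (11 mm above its underside), z along its axis. Either face may go up
- puck4: a pressed tea puck, dark brown disc 38 mm across and 22 mm thick, 30 g, lying on the tray (all pucks are alike; the state is None if absent). Origin: middle of the disc (11 mm above its underside), z along its axis. Either face may go up
- puck5: a pressed tea puck, dark brown disc 38 mm across and 22 mm thick, 30 g, lying on the tray (all pucks are alike; the state is None if absent). Origin: middle of the disc (11 mm above its underside), z along its axis. Either face may go up
- puck6: a pressed tea puck, dark brown disc 38 mm across and 22 mm thick, 30 g, lying on the tray (all pucks are alike; the state is None if absent). Origin: middle of the disc (11 mm above its underside), z along its axis. Either face may go up
- loaded1: a tea puck like the others, 38 x 22 mm, already lying flat in the tube from the start (None if absent). Origin: middle of the disc
- loaded2: a tea puck like the others, 38 x 22 mm, already lying flat in the tube from the start (None if absent). Origin: middle of the disc
Things that resemble listed ones, but are neither listed nor needed, are in the scene too. What is shaped like the puck1 but blue or green is not meant. What is shaped like the puck3 but blue or pink is not meant.

How it is judged (in metres and radians):
On the way, in this order (a step that is already met when the one before it is completed fails the run):
1. the test button is pressed while the lever is still up (value of joint test_button above 0.0025 m and value of joint lever below 0.7 rad).
2. the lever has dropped (value of joint lever above 1.2 rad), for 0.2 s.
3. with the lever down, the pucks in the tube reach the mark (value of joint lever above 1.2 rad and ((horizontal distance between puck1 and tube_floor below 0.006 m and z of puck1 in the frame of tube_floor between 0.116 and 0.126 m and (angle between puck1's own z axis and vertical below 0.15 rad or angle between puck1's own z axis and vertical above 2.99 rad) and linear speed of puck1 below 0.02 m/s) or (horizontal distance between puck2 and tube_floor below 0.006 m and z of puck2 in the frame of tube_floor between 0.116 and 0.126 m and (angle between puck2's own z axis and vertical below 0.15 rad or angle between puck2's own z axis and vertical above 2.99 rad) and linear speed of puck2 below 0.02 m/s) or (horizontal distance between puck3 and tube_floor below 0.006 m and z of puck3 in the frame of tube_floor between 0.116 and 0.126 m and (angle between puck3's own z axis and vertical below 0.15 rad or angle between puck3's own z axis and vertical above 2.99 rad) and linear speed of puck3 below 0.02 m/s) or (horizontal distance between puck4 and tube_floor below 0.006 m and z of puck4 in the frame of tube_floor between 0.116 and 0.126 m and (angle between puck4's own z axis and vertical below 0.15 rad or angle between puck4's own z axis and vertical above 2.99 rad) and linear speed of puck4 below 0.02 m/s) or (horizontal distance between puck5 and tube_floor below 0.006 m and z of puck5 in the frame of tube_floor between 0.116 and 0.126 m and (angle between puck5's own z axis and vertical below 0.15 rad or angle between puck5's own z axis and vertical above 2.99 rad) and linear speed of puck5 below 0.02 m/s) or (horizontal distance between puck6 and tube_floor below 0.006 m and z of puck6 in the frame of tube_floor between 0.116 and 0.126 m and (angle between puck6's own z axis and vertical below 0.15 rad or angle between puck6's own z axis and vertical above 2.99 rad) and linear speed of puck6 below 0.02 m/s) or (horizontal distance between loaded1 and tube_floor below 0.006 m and z of loaded1 in the frame of tube_floor between 0.116 and 0.126 m and (angle between loaded1's own z axis and vertical below 0.15 rad or angle between loaded1's own z axis and vertical above 2.99 rad) and linear speed of loaded1 below 0.02 m/s) or (horizontal distance between loaded2 and tube_floor below 0.006 m and z of loaded2 in the frame of tube_floor between 0.116 and 0.126 m and (angle between loaded2's own z axis and vertical below 0.15 rad or angle between loaded2's own z axis and vertical above 2.99 rad) and linear speed of loaded2 below 0.02 m/s)) and not ((horizontal distance between puck1 and tube_floor below 0.04 m and z of puck1 in the frame of tube_floor above 0.13 m) or (horizontal distance between puck2 and tube_floor below 0.04 m and z of puck2 in the frame of tube_floor above 0.13 m) or (horizontal distance between puck3 and tube_floor below 0.04 m and z of puck3 in the frame of tube_floor above 0.13 m) or (horizontal distance between puck4 and tube_floor below 0.04 m and z of puck4 in the frame of tube_floor above 0.13 m) or (horizontal distance between puck5 and tube_floor below 0.04 m and z of puck5 in the frame of tube_floor above 0.13 m) or (horizontal distance between puck6 and tube_floor below 0.04 m and z of puck6 in the frame of tube_floor above 0.13 m) or (horizontal distance between loaded1 and tube_floor below 0.04 m and z of loaded1 in the frame of tube_floor above 0.13 m) or (horizontal distance between loaded2 and tube_floor below 0.04 m and z of loaded2 in the frame of tube_floor above 0.13 m))), for 0.3 s.
4. with the lever still down, the cover sits seated and level on the mouth (all of step 3 and horizontal distance between cover and tube_rim below 0.005 m and z of cover in the frame of tube_rim between -0.007 and -0.0015 m and angle between cover's own z axis and vertical below 0.06 rad), for 0.3 s.
5. the lever is lifted fully back up (value of joint lever below 0.08 rad and horizontal distance between cover and tube_rim below 0.005 m and z of cover in the frame of tube_rim between -0.007 and -0.0015 m and angle between cover's own z axis and vertical below 0.06 rad), for 0.3 s.
At the end, for the whole second after the job is handed in: The lever is fully up (within 0.08 rad) and the button out; the top of the puck stack in the tube is at the brass mark (six pucks, within 5 mm) and not above it; the cover sits on the mouth within 5 mm of centre, fully down (3 mm) and level (0.06 rad), at rest; spare pucks lie on the tray or table (all of step 5 and value of joint test_button below 0.002 m and ((horizontal distance between puck1 and tube_floor below 0.006 m and z of puck1 in the frame of tube_floor between 0.116 and 0.126 m and (angle between puck1's own z axis and vertical below 0.15 rad or angle between puck1's own z axis and vertical above 2.99 rad) and linear speed of puck1 below 0.02 m/s) or (horizontal distance between puck2 and tube_floor below 0.006 m and z of puck2 in the frame of tube_floor between 0.116 and 0.126 m and (angle between puck2's own z axis and vertical below 0.15 rad or angle between puck2's own z axis and vertical above 2.99 rad) and linear speed of puck2 below 0.02 m/s) or (horizontal distance between puck3 and tube_floor below 0.006 m and z of puck3 in the frame of tube_floor between 0.116 and 0.126 m and (angle between puck3's own z axis and vertical below 0.15 rad or angle between puck3's own z axis and vertical above 2.99 rad) and linear speed of puck3 below 0.02 m/s) or (horizontal distance between puck4 and tube_floor below 0.006 m and z of puck4 in the frame of tube_floor between 0.116 and 0.126 m and (angle between puck4's own z axis and vertical below 0.15 rad or angle between puck4's own z axis and vertical above 2.99 rad) and linear speed of puck4 below 0.02 m/s) or (horizontal distance between puck5 and tube_floor below 0.006 m and z of puck5 in the frame of tube_floor between 0.116 and 0.126 m and (angle between puck5's own z axis and vertical below 0.15 rad or angle between puck5's own z axis and vertical above 2.99 rad) and linear speed of puck5 below 0.02 m/s) or (horizontal distance between puck6 and tube_floor below 0.006 m and z of puck6 in the frame of tube_floor between 0.116 and 0.126 m and (angle between puck6's own z axis and vertical below 0.15 rad or angle between puck6's own z axis and vertical above 2.99 rad) and linear speed of puck6 below 0.02 m/s) or (horizontal distance between loaded1 and tube_floor below 0.006 m and z of loaded1 in the frame of tube_floor between 0.116 and 0.126 m and (angle between loaded1's own z axis and vertical below 0.15 rad or angle between loaded1's own z axis and vertical above 2.99 rad) and linear speed of loaded1 below 0.02 m/s) or (horizontal distance between loaded2 and tube_floor below 0.006 m and z of loaded2 in the frame of tube_floor between 0.116 and 0.126 m and (angle between loaded2's own z axis and vertical below 0.15 rad or angle between loaded2's own z axis and vertical above 2.99 rad) and linear speed of loaded2 below 0.02 m/s)) and not ((horizontal distance between puck1 and tube_floor below 0.04 m and z of puck1 in the frame of tube_floor above 0.13 m) or (horizontal distance between puck2 and tube_floor below 0.04 m and z of puck2 in the frame of tube_floor above 0.13 m) or (horizontal distance between puck3 and tube_floor below 0.04 m and z of puck3 in the frame of tube_floor above 0.13 m) or (horizontal distance between puck4 and tube_floor below 0.04 m and z of puck4 in the frame of tube_floor above 0.13 m) or (horizontal distance between puck5 and tube_floor below 0.04 m and z of puck5 in the frame of tube_floor above 0.13 m) or (horizontal distance between puck6 and tube_floor below 0.04 m and z of puck6 in the frame of tube_floor above 0.13 m) or (horizontal distance between loaded1 and tube_floor below 0.04 m and z of loaded1 in the frame of tube_floor above 0.13 m) or (horizontal distance between loaded2 and tube_floor below 0.04 m and z of loaded2 in the frame of tube_floor above 0.13 m)) and linear speed of cover below 0.02 m/s and ((horizontal distance between puck1 and tube_floor below 0.006 m and z of puck1 in the frame of tube_floor between 0.005 and 0.139 m) or height (world z) of puck1 below 0.035 m) and ((horizontal distance between puck2 and tube_floor below 0.006 m and z of puck2 in the frame of tube_floor between 0.005 and 0.139 m) or height (world z) of puck2 below 0.035 m) and ((horizontal distance between puck3 and tube_floor below 0.006 m and z of puck3 in the frame of tube_floor between 0.005 and 0.139 m) or height (world z) of puck3 below 0.035 m) and ((horizontal distance between puck4 and tube_floor below 0.006 m and z of puck4 in the frame of tube_floor between 0.005 and 0.139 m) or height (world z) of puck4 below 0.035 m) and ((horizontal distance between puck5 and tube_floor below 0.006 m and z of puck5 in the frame of tube_floor between 0.005 and 0.139 m) or height (world z) of puck5 below 0.035 m) and ((horizontal distance between puck6 and tube_floor below 0.006 m and z of puck6 in the frame of tube_floor between 0.005 and 0.139 m) or height (world z) of puck6 below 0.035 m)); the robot touches nothing.
It fails at once if the cup or the pitcher is moved more than 3 cm or tipped ((distance of teacup from where it was at the start of the episode above 0.03 m or angle between teacup's own z axis and vertical above 0.5 rad) or (distance of pitcher from where it was at the start of the episode above 0.03 m or angle between pitcher's own z axis and vertical above 0.5 rad)).
It fails at once if a tea puck is put in the tube while the power lever is up (value of joint lever below 0.5 rad and horizontal distance between cover and tube_rim above 0.02 m and ((horizontal distance between puck1 and tube_floor below 0.006 m and z of puck1 in the frame of tube_floor between 0.005 and 0.139 m) or (horizontal distance between puck2 and tube_floor below 0.006 m and z of puck2 in the frame of tube_floor between 0.005 and 0.139 m) or (horizontal distance between puck3 and tube_floor below 0.006 m and z of puck3 in the frame of tube_floor between 0.005 and 0.139 m) or (horizontal distance between puck4 and tube_floor below 0.006 m and z of puck4 in the frame of tube_floor between 0.005 and 0.139 m) or (horizontal distance between puck5 and tube_floor below 0.006 m and z of puck5 in the frame of tube_floor between 0.005 and 0.139 m) or (horizontal distance between puck6 and tube_floor below 0.006 m and z of puck6 in the frame of tube_floor between 0.005 and 0.139 m))).
Of puck5, puck6, loaded2 only 1 to 3 are there at a start; the rules pass over those that are not, and their reading is None.
At some moment in a run one of puck1, puck2, puck3, puck4, puck5, puck6 may be knocked a few centimetres aside while the robot is not near it.
It also fails if it takes over 208 s, if anything falls off the work surface, if the arm or the gripper's body presses on something with over 40 N, if the wrist force passes 120 N, or if a joint passes its speed limit or range.

## Robot

A 6-joint arm with a two-finger parallel gripper is mounted at the origin on the work surface. World frame = base frame: x ahead of the robot, y to its left, z up, the work surface at z = 0. Lengths are in mm, angles in rad, forces in N, time in s.
With the tool pointing down it reaches from about 350 to 875 mm from the base axis. Payload 4.2 kg.
Tool frame: the origin (TCP) lies midway between the tips of the shut fingers; the grasp point (between the pads) lies 19 mm behind it (arm.tcp_to_grasp is the distance from the TCP to the grasp point, in mm); z points along the fingers, y is the line along which they close (so a half turn about z gives the same grasp; the last joint's range is limited). The gripper opens to 85 mm and grips with 20 to 120 N. Pads are 22 mm wide; open, the fingers measure 114 mm over their backs; the gripper's body (76 mm by 85 mm) begins 54 mm behind the grasp point. The pads swing forward as they close: fully open they stand 13 mm farther back than shut.
Start: joints at [-0.891, 0.385, 0.008, 0, -1.194, -0.259], TCP at [255.319, -570.448, 231.312] pointing down, gripper open.
Joint ranges: [-3.14, 3.14], [-1.21, 2.06], [-1.07, 1.41], [-3.16, 2.05], [-2.99, -0.16], [-3.1, 3.1]. Speed limits (rad/s): [2.79, 2.79, 3.14, 3.14, 3.14, 3.14].

## Interface

Orientations are given as a unit quaternion [x, y, z, w].
In Python, from bench import arm gives the robot as it stands.
- The arm moves only by the tool arm_command, never from a script. Its argument "rows" is a list of rows, each a list of 2 entries, a list of its own where there are three numbers: the shift along the tool's x, y, z as a fraction of full scale, then the turn, a rotation vector about the tool's x, y, z as a fraction of full scale. In form: [[[x, y, z], [wx, wy, wz]], ...]. A call has 1 to 5 rows; each row is the pose to reach, as a shift and turn from the pose commanded when the call began, along the tool's axes at that moment, turning the shorter way round; what a row does not reach only later rows make up. Full scale, the value 1, is 0.25 m for a shift and 180 degrees for a turn. A row lasts 1/10 s, in which the tool goes at most 50 mm and 8.59 degrees, less where a joint would pass 70% of its speed; a pose out of reach is approached as far as the arm can. A call with a number of a shift or a turn outside -1 to 1 is refused whole. A call with a gripper value outside its range is refused whole. "grip" is the opening, from 0 (shut) to 1 (fully open), set as the call begins (left out, the last holds). The fingers move at their own pace and stop on an object; the grip force is fixed at half the most. Time passes only in rows, so rows that repeat a pose let the fingers close. It gives the time, the measured TCP pose, the force, the opening and the grip force at its end, in the units of the state.
- arm.read_state(): the state, without advancing time (a new reading comes with each control period).
- arm.get_image(name): name is "scene" or "top"; returns (picture, depth): 420x560x3 uint8, blue, green, red; 420x560 float32, mm along the optical axis (not along the pixel's ray), 0 where there is no reading.
- arm.camera_info(name): a dict with "fx", "fy", "cx", "cy" (pixels), "extrinsics" (4x4, takes a point from camera to world coordinates). Camera axes: x right, y down, z forward; pixel columns grow to the right and rows downward; lengths in mm; the calibration is good to about 2 mm. A picture is of the moment at which its call begins. camera_info takes no time and is no camera call.
- arm.job_done(): hands the job in; it is judged then, once.
Trained networks look in the newest picture that a camera, given by its name, has taken for a name from the list of things; names that differ only in an ending like _2 or _b are one class to them, and where a whole thing is asked for, a point or a joint stands for the part that bears it (a point fixed in the world has none). Each returns a list of dicts, best first, with "score" (0 to 1); they miss things now and then, are a little off and sometimes report something else, mostly with a low value. They report only what shows in the picture. A call takes as long as a camera call. They do not tell look-alikes from the thing itself.
- arm.spot_in(camera, query): "position" ([column, row] in pixels, amid what is visible of it).
The state is a dict: "clock": time; "joints": joint angles; "joint_vel": joint speeds; "joint_efforts": joint torques, N m; "position": TCP position; "ee_rot": TCP orientation; "contact_force": force on the tool from outside, world axes, zero at the start; "wrist_torque": the same for the moment, N m; "gripper_width": finger opening in mm; "grasp_force": force on a finger pad.
Only numpy, scipy, OpenCV 4.12 (cv2) and the standard library are available. Lean on these libraries where they do the work, as an engineer would, in place of code of your own. Each camera call takes 0.05 s, during which the arm holds its last target. There are 200 camera calls.

## Working session

There is one attempt and no reset: what is moved stays moved. The work goes in short steps, Python scripts to look and compute and a tool call to move; the robot and the scene stay as the last step left them, time stands still between calls to the robot, and variables do not carry over. Pictures are saved under pics/ and viewed, at most 14 in all, crops included, and the job is handed in when it is done.

Besides the shell and the picture viewer there is one more tool, called after ">>>" as name(argument=value, ...) on one line, values as JSON. arm_command: Moves the arm, as the interface text tells. Shift numbers are shares of 0.25 m and turn numbers shares of 180 degrees, none past 1 either way. Its arguments: {"type":"object","properties":{"rows":{"type":"array","items":{"type":"array"}},"grip":{"type":"number"}},"required":["rows"]}

```bash
mkdir -p pics
cat > h.py <<'E'
import numpy as np, cv2
from bench import arm
from scipy.spatial.transform import Rotation as R
def world(cam, uv, depth=None, z=None):
    c=arm.camera_info(cam); T=np.array(c["extrinsics"]); u,v=uv
    d=np.array([(u-c["cx"])/c["fx"],(v-c["cy"])/c["fy"],1.0])
    if z is not None:
        w=T[:3,:3]@d; s=(z-T[2,3])/w[2]; return T[:3,3]+s*w
    return T[:3,:3]@(d*depth)+T[:3,3]
def cloud(cam, D):
    c=arm.camera_info(cam); T=np.array(c["extrinsics"])
    v,u=np.mgrid[:D.shape[0],:D.shape[1]]
    P=np.stack([(u-c["cx"])/c["fx"]*D,(v-c["cy"])/c["fy"]*D,D],-1)
    return P@T[:3,:3].T+T[:3,3]
def pix(cam,p):
    c=arm.camera_info(cam); T=np.linalg.inv(np.array(c["extrinsics"]))
    q=T[:3,:3]@np.array(p)+T[:3,3]; return np.array([c["fx"]*q[0]/q[2]+c["cx"],c["fy"]*q[1]/q[2]+c["cy"]])
def shift(target):
    "world target -> tool shift in full-scale units"
    s=arm.read_state(); r=R.from_quat(s["ee_rot"])
    return (r.inv().apply(np.array(target)-np.array(s["position"]))/250).round(4)
E
python3 - <<'E'
from h import *
for n in ("scene","top"):
    im,D=arm.get_image(n); cv2.imwrite(f"pics/{n}0.png",im); np.save(f"{n}0.npy",D)
    c=arm.camera_info(n); print(n,c["fx"],np.round(c["extrinsics"],2).tolist())
    for q in ("powerbox","button_top","lever_grip","brewer","tube_rim","cover","tray","teacup","pitcher","puck1"):
        try: print(q,[(np.round(x["position"]).tolist(),round(x["score"],2)) for x in arm.spot_in(n,q)][:9])
        except Exception as e: print(q,e)
s=arm.read_state(); print(s["position"],s["ee_rot"],s["clock"])
E
```

```text
scene 458.13337785333243 [[-0.88, 0.4, -0.26, 899.66], [0.48, 0.73, -0.49, 588.78], [-0.0, -0.56, -0.83, 1300.25], [0.0, 0.0, 0.0, 1.0]]
powerbox [([317.0, 257.0], 0.67), ([340.0, 332.0], 0.3)]
button_top [([331.0, 258.0], 0.46)]
lever_grip []
brewer [([339.0, 334.0], 0.88)]
tube_rim [([339.0, 332.0], 0.76)]
cover [([254.0, 273.0], 0.89)]
tray [([243.0, 204.0], 0.96), ([340.0, 335.0], 0.63), ([253.0, 270.0], 0.46)]
teacup [([241.0, 322.0], 0.68), ([341.0, 335.0], 0.44)]
pitcher [([203.0, 257.0], 0.96), ([338.0, 332.0], 0.74), ([328.0, 259.0], 0.46)]
puck1 [([268.0, 203.0], 0.6), ([211.0, 150.0], 0.6), ([222.0, 193.0], 0.56), ([255.0, 183.0], 0.49), ([323.0, 189.0], 0.48), ([315.0, 169.0], 0.48), ([240.0, 186.0], 0.39), ([318.0, 258.0], 0.26)]
top 491.4410547318881 [[0.02, -1.0, 0.07, 449.15], [-1.0, -0.02, 0.01, -91.99], [-0.01, -0.07, -1.0, 1232.18], [0.0, 0.0, 0.0, 1.0]]
powerbox [([214.0, 233.0], 0.7)]
button_top []
lever_grip [([227.0, 234.0], 0.6)]
brewer [([124.0, 203.0], 0.97), ([195.0, 112.0], 0.38), ([350.0, 198.0], 0.35)]
tube_rim [([126.0, 205.0], 0.74), ([194.0, 110.0], 0.72), ([289.0, 101.0], 0.23)]
cover [([251.0, 159.0], 0.71)]
tray [([350.0, 198.0], 0.6)]
teacup [([219.0, 233.0], 0.66), ([194.0, 110.0], 0.61)]
pitcher [([288.0, 100.0], 0.96), ([249.0, 161.0], 0.54)]
puck1 [([315.0, 302.0], 0.66), ([381.0, 206.0], 0.63), ([330.0, 228.0], 0.61), ([369.0, 179.0], 0.56), ([456.0, 193.0], 0.55), ([362.0, 228.0], 0.47)]
[ 255.30762211 -570.46090107  231.3239367 ] [-2.08846877e-01  9.77948353e-01 -8.41082222e-06  5.48950587e-06] 1.1
```

View pics/top0.png

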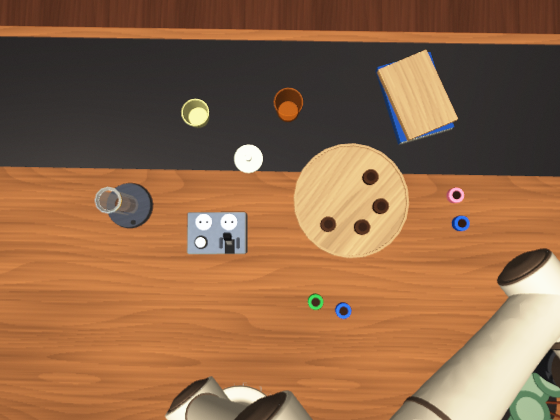

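View pics/scene0.png

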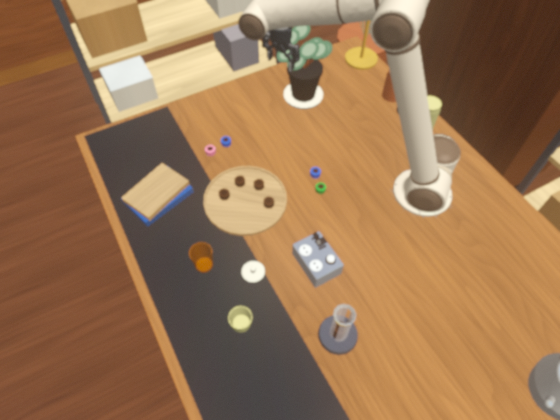

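The top view shows four dark brown pucks on the tray at (370,177), (381,206), (362,227) and (328,224). The look-alikes, all to be ignored, are green (315,302), blue (343,311), pink (456,195) and blue (461,223). The box is at (217,232) with the lever at (229,243) and the button at (201,242). The brewer is at (124,203), the cover at (249,159), the cup at (195,112) and the pitcher at (288,103).

Run:
```python
from h import *
T=cv2.imread("pics/top0.png"); S=cv2.imread("pics/scene0.png")
a=cv2.resize(T[130:270,90:420],None,fx=2.4,fy=2.4,interpolation=cv2.INTER_CUBIC)
b=cv2.resize(S[150:360,190:370],None,fx=1.2,fy=1.2)
b=cv2.resize(S[225:360,190:370],None,fx=1.9,fy=1.9,interpolation=cv2.INTER_CUBIC)
c=np.zeros((600,800,3),np.uint8); c[:336,:792]=a; c[340:340+b.shape[0],:b.shape[1]]=b
d=cv2.resize(S[155:240,195:300],None,fx=3,fy=3,interpolation=cv2.INTER_CUBIC); c[340:340+d.shape[0],400:400+d.shape[1]]=d
cv2.imwrite("pics/crop1.png",c)
for n,I in(("top",T),("scene",S)):
    D=np.load(f"{n}0.npy"); P=cloud(n,D); X,Y,Z=P[...,0],P[...,1],P[...,2]
    # box top z 64ish, 
    for nm,uv,r,lo,hi in (("boxtop",(217,232) if n=="top" else (318,260),45,60,70),("cover",(249,159) if n=="top" else (254,271),25,4,20),("rim",(108,200) if n=="top" else (344,315),25,150,175),("brewbase",(124,203) if n=="top" else (339,333),35,15,26),("tray",(350,200) if n=="top" else (245,200),70,5,20),("cup",(195,112) if n=="top" else (240,320),25,40,60),("pitcher",(288,102) if n=="top" else (202,257),25,70,100)):
        v,u=np.mgrid[:420,:560]; m=(abs(u-uv[0])<r)&(abs(v-uv[1])<r)&(Z>lo)&(Z<hi)&(D>0)
        if m.sum()<5: print(n,nm,"none");continue
        q=np.float32(np.c_[X[m],Y[m]]); (cx,cy),rad=cv2.minEnclosingCircle(q)
        rr=cv2.minAreaRect(q) if nm=="boxtop" else ""
        print(n,nm,m.sum(),"mec",round(cx,1),round(cy,1),"r",round(rad,1),"zmed",np.median(Z[m]).round(1),rr)
    hsv=cv2.cvtColor(I,cv2.COLOR_BGR2HSV)
    tr=(350,200) if n=="top" else (245,198)
    m=((I.max(2)<85)&(np.hypot(u-tr[0],v-tr[1])<(50 if n=="top" else 36))).astype(np.uint8)
    k,l,st,ce=cv2.connectedComponentsWithStats(m)
    for i in range(1,k):
        if st[i,4]>15: 
            print(n,"puck",ce[i].round(1),st[i,4],world(n,ce[i],z=28).round(1), np.median(Z[l==i]).round(1))
            w=(Z>24)&(Z<36)&(np.hypot(X-world(n,ce[i],z=28)[0],Y-world(n,ce[i],z=28)[1])<32)
            if w.sum(): (cx,cy),rad=cv2.minEnclosingCircle(np.float32(np.c_[X[w],Y[w]])); print("   mec",round(cx,1),round(cy,1),round(rad,1))
```

```text
top boxtop 2129 mec 470.9 62.4 r 83.2 zmed 65.0 ((470.527587890625, 62.961463928222656), (97.68225860595703, 138.86700439453125), 1.125319242477417)
top cover 777 mec 658.1 -6.4 r 83.1 zmed 8.7 
top rim 271 mec 536.6 289.7 r 29.4 zmed 161.7 
top brewbase 978 mec 535.7 287.6 r 55.9 zmed 20.6 
top tray 9288 mec 559.7 -259.5 r 238.0 zmed 9.0 
top cup 160 mec 765.4 124.5 r 34.6 zmed 48.8 
top pitcher 197 mec 783.8 -103.5 r 35.1 zmed 83.3 
top puck [369.8 176.8] 147 [ 615.3 -307.8   28. ] 30.5
   mec 616.8 -309.6 19.2
top puck [380.1 205.7] 144 [ 544.4 -333.3   28. ] 30.2
   mec 545.6 -334.7 19.3
top puck [328.2 223.4] 79 [ 498.4 -206.8   28. ] 30.5
   mec 498.2 -206.2 18.6
top puck [361.6 226.4] 119 [ 492.7 -288.4   28. ] 30.6
   mec 492.7 -289.6 19.0
scene boxtop 1095 mec 474.5 65.2 r 82.7 zmed 64.3 ((473.9048156738281, 64.60501098632812), (100.93061828613281, 140.63104248046875), 1.0210062265396118)
scene cover 520 mec 662.4 -4.3 r 106.9 zmed 7.0 
scene rim 191 mec 536.9 290.4 r 29.4 zmed 160.8 
scene brewbase 739 mec 538.3 290.6 r 56.5 zmed 19.9 
scene tray 4264 mec 564.4 -299.4 r 369.5 zmed 8.4 
scene cup 127 mec 767.5 126.1 r 34.9 zmed 48.2 
scene pitcher 154 mec 785.3 -101.7 r 36.9 zmed 80.7
```

View pics/crop1.png

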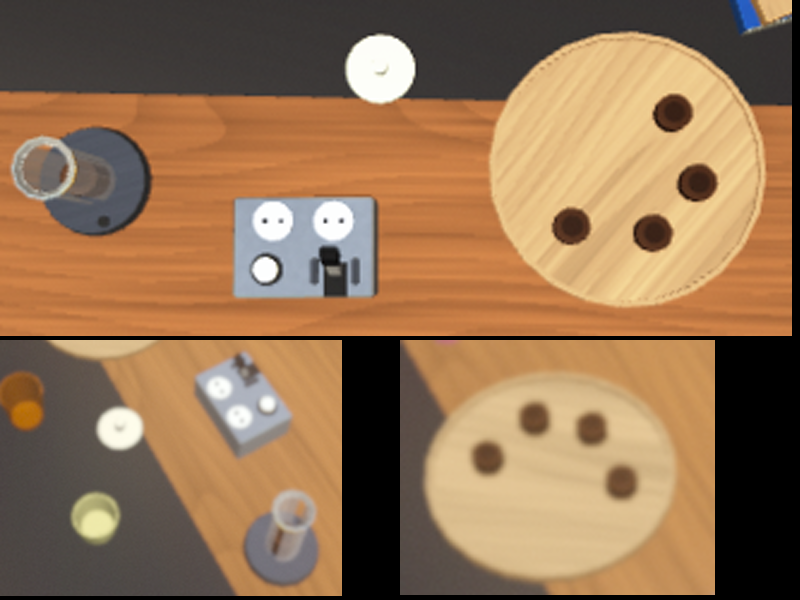

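The crop confirms four dark brown pucks on the tray, the lever up on the right of the box front, and the white button at crop (265,269). Next: turn the tool square to the world, then go to the button, with the fingers shut.

>>> arm_command(rows=[[[-0.491, 0.657, 0], [0, 0, 0.134]], [[-0.491, 0.657, 0], [0, 0, 0.134]], [[-0.491, 0.657, 0], [0, 0, 0.134]], [[-0.491, 0.657, 0], [0, 0, 0.134]], [[-0.491, 0.657, 0], [0, 0, 0.134]]], grip=0)

```text
clock: 1.6
position: [300.3, -366.6, 231.8]
ee_rot: [-0.002, 1.0, 0.0, 0.0]
contact_force: [0.3, -0.6, 0.5]
gripper_width: 12.4
grasp_force: 0.0
```

>>> arm_command(rows=[[[-0.294, 0.932, 0], [0, 0, 0]], [[-0.294, 0.932, 0], [0, 0, 0]], [[-0.294, 0.932, 0], [0, 0, 0]], [[-0.294, 0.932, 0], [0, 0, 0]], [[-0.294, 0.932, 0], [0, 0, 0]]])

```text
clock: 2.1
position: [374.4, -135.7, 231.9]
ee_rot: [-0.0, 1.0, -0.0, 0.001]
contact_force: [1.6, -0.9, -0.1]
gripper_width: 0.2
grasp_force: 0.0
```

>>> arm_command(rows=[[[-0.294, 0.932, 0], [0, 0, 0]], [[-0.294, 0.932, 0], [0, 0, 0]], [[-0.294, 0.932, 0], [0, 0, 0]], [[-0.294, 0.932, 0], [0, 0, 0]], [[-0.294, 0.932, 0], [0, 0, 0]]])

```text
clock: 2.6
position: [448.1, 97.9, 231.8]
ee_rot: [-0.0, 1.0, 0.0, 0.001]
contact_force: [0.2, -0.0, -0.4]
gripper_width: -0.1
grasp_force: 0.0
```

>>> arm_command(rows=[[[0, 0, 0.2], [0, 0, 0]], [[0, 0, 0.4], [0, 0, 0]], [[0, 0, 0.56], [0, 0, 0]], [[0, 0, 0.56], [0, 0, 0]], [[0, 0, 0.56], [0, 0, 0]]])

```text
clock: 3.1
position: [448.3, 95.6, 91.9]
ee_rot: [-0.0, 1.0, -0.0, 0.0]
contact_force: [-0.2, 0.0, 1.0]
gripper_width: -0.0
grasp_force: 0.0
```

>>> arm_command(rows=[[[0, 0.014, 0.03], [0, 0, 0]], [[0, 0.014, 0.06], [0, 0, 0]], [[0, 0.014, 0.08], [0, 0, 0]], [[0, 0.014, 0.092], [0, 0, 0]], [[0, 0.014, 0.092], [0, 0, 0]]])

```text
clock: 3.6
position: [448.5, 99.8, 68.9]
ee_rot: [-0.0, 1.0, 0.001, 0.001]
contact_force: [0.7, 2.0, 3.3]
gripper_width: -0.1
grasp_force: 1.7
```

>>> arm_command(rows=[[[0, 0, -0.2], [0, 0, 0]], [[0, 0, -0.4], [0, 0, 0]], [[0, 0, -0.55], [0, 0, 0]], [[0, 0, -0.55], [0, 0, 0]], [[0, 0, -0.55], [0, 0, 0]]], grip=1)

```text
clock: 4.1
position: [446.8, 98.9, 206.1]
ee_rot: [0.0, 1.0, 0.001, 0.0]
contact_force: [-1.1, -0.5, 0.0]
gripper_width: 72.2
grasp_force: 0.0
```

Run:
```python
from h import *
im,D=arm.get_image("scene"); T,_=arm.get_image("top")
a=cv2.resize(im[220:300,270:370],None,fx=4,fy=4,interpolation=cv2.INTER_CUBIC);b=cv2.resize(T[190:270,170:270],None,fx=4,fy=4,interpolation=cv2.INTER_CUBIC)
cv2.imwrite("pics/lever1.png",np.hstack([a,b]))
P=cloud("scene",D); 
v,u=np.mgrid[:420,:560]; X,Y,Z=[P[...,i] for i in range(3)]
m=(X>380)&(X<480)&(Y>15)&(Y<55)&(Z>70)&(Z<140)
print(m.sum(),P[m].mean(0).round(1),P[m].min(0).round(1),P[m].max(0).round(1)); print(arm.read_state()["clock"])
```

```text
118 [417.9  34.5  83.2] [383.5  16.4  70. ] [460.8  54.7 102.4]
4.2
```

View pics/lever1.png

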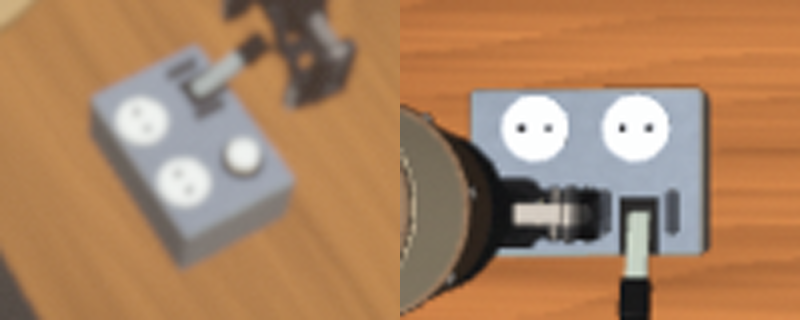

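The lever is dropped: its black grip hangs over the front edge at about (640,295) in the right crop. Going to the first puck, at about (499,-205).

>>> arm_command(rows=[[[-0.105, -0.609, 0], [0, 0, 0]], [[-0.105, -0.609, 0], [0, 0, 0]], [[-0.105, -0.609, 0], [0, 0, 0]], [[-0.105, -0.609, 0], [0, 0, 0]]])

```text
clock: 4.6
position: [472.6, -57.3, 203.7]
ee_rot: [0.003, 1.0, -0.001, -0.003]
contact_force: [0.5, -0.0, -0.1]
gripper_width: 85.2
grasp_force: 0.0
```

>>> arm_command(rows=[[[-0.105, -0.609, 0], [0, 0, 0]], [[-0.105, -0.609, 0], [0, 0, 0]], [[-0.105, -0.609, 0], [0, 0, 0]], [[-0.105, -0.609, 0.2], [0, 0, 0]], [[-0.105, -0.609, 0.4], [0, 0, 0]]])

```text
clock: 5.1
position: [499.9, -206.9, 104.2]
ee_rot: [0.002, 1.0, 0.0, 0.001]
contact_force: [0.5, -0.7, -0.8]
gripper_width: 85.2
grasp_force: 0.0
```

>>> arm_command(rows=[[[0, 0, 0.1], [0, 0, 0]], [[0, 0, 0.2], [0, 0, 0]], [[0, 0, 0.2], [0, 0, 0]]])

```text
clock: 5.4
position: [495.8, -204.6, 51.1]
ee_rot: [0.0, 1.0, 0.001, -0.006]
contact_force: [-0.5, 0.8, -0.8]
gripper_width: 85.5
grasp_force: 0.0
```

```bash
cat > look.py <<'E'
from h import *
def pucks(P,Dm,n):
    X,Y,Z=[P[...,i] for i in range(3)]
    m=((Z>23)&(Z<36)&(np.hypot(X-566,Y+257)<150)&(Dm>0)).astype(np.uint8)
    k,l,st,ce=cv2.connectedComponentsWithStats(m); out=[]
    for i in range(1,k):
        if st[i,4]>40:
            w=l==i; (cx,cy),r=cv2.minEnclosingCircle(np.float32(np.c_[X[w],Y[w]]))
            if r<24: out.append((n,round(cx,1),round(cy,1),round(r,1)))
    return out
if __name__=="__main__":
    for n in("top","scene"):
        im,D=arm.get_image(n); print(*pucks(cloud(n,D),D,n),sep="\n")
    print(arm.read_state()["position"].round(1),arm.read_state()["gripper_width"])
E
python3 look.py
```

```text
('top', 616.7, -309.7, 19.1)
('top', 545.4, -335.1, 19.1)
('scene', 548.7, -333.1, 20.0)
('scene', 496.8, -289.1, 18.9)
('scene', 619.0, -306.7, 20.4)
('scene', 501.6, -204.5, 20.2)
[ 499.4 -205.2   55.2] 85.55927505214802
```

>>> arm_command(rows=[[[-0.002, 0, 0.06], [0, 0, 0]], [[-0.002, 0, 0.12], [0, 0, 0]], [[-0.002, 0, 0.16], [0, 0, 0]], [[-0.002, 0, 0.16], [0, 0, 0]], [[-0.002, 0, 0.16], [0, 0, 0]]])

```text
clock: 6.0
position: [501.0, -205.5, 16.9]
ee_rot: [-0.0, 1.0, -0.0, 0.001]
contact_force: [-0.5, 0.4, -0.6]
gripper_width: 85.4
grasp_force: 0.0
```

>>> arm_command(rows=[[[0, 0, 0], [0, 0, 0]], [[0, 0, 0], [0, 0, 0]], [[0, 0, 0], [0, 0, 0]], [[0, 0, 0], [0, 0, 0]], [[0, 0, 0], [0, 0, 0]]], grip=0)

```text
clock: 6.5
position: [500.8, -205.6, 16.9]
ee_rot: [-0.0, 1.0, -0.0, 0.001]
contact_force: [-0.4, 0.4, 5.8]
gripper_width: 35.4
grasp_force: 59.6
```

>>> arm_command(rows=[[[0, 0, -0.1], [0, 0, 0]], [[0, 0, -0.2], [0, 0, 0]], [[0, 0, -0.4], [0, 0, 0]], [[0, 0, -0.4], [0, 0, 0]], [[0, 0, -0.4], [0, 0, 0]]])

```text
clock: 7.0
position: [500.8, -205.4, 117.1]
ee_rot: [0.0, 1.0, 0.0, 0.002]
contact_force: [-1.2, -0.5, -0.9]
gripper_width: 35.4
grasp_force: 59.9
```

Run:
```python
from h import *
im,D=arm.get_image("scene"); s=arm.read_state(); p=s["position"]; print(p.round(1),s["gripper_width"],s["grasp_force"])
c=pix("scene",p).astype(int); print(c)
cv2.imwrite("pics/held1.png",cv2.resize(im[c[1]-45:c[1]+45,c[0]-60:c[0]+60],None,fx=6,fy=6,interpolation=cv2.INTER_CUBIC))
```

```text
[ 499.7 -205.2  115.7] 35.48562454013558 59.9161559343338
[267 185]
```

View pics/held1.png

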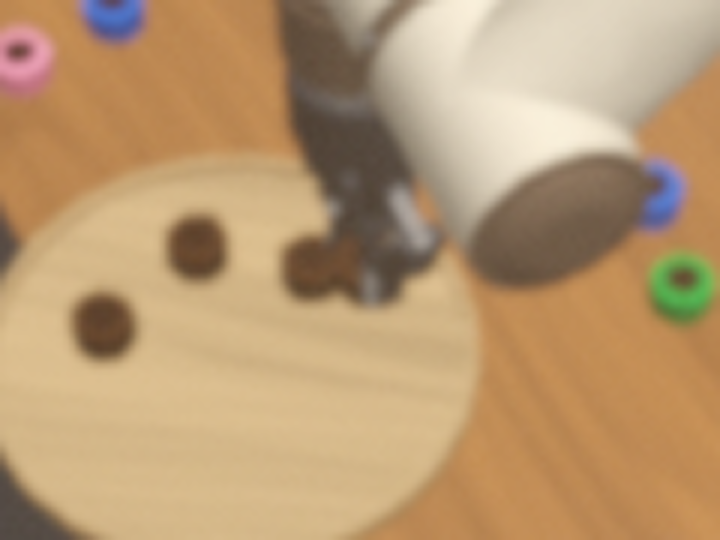

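The puck is held in the fingers at about (350,265) in the crop. Carrying it to the tube, above (537,290).

>>> arm_command(rows=[[[-0.05, 0.66, -0.42], [0, 0, 0]], [[-0.05, 0.66, -0.42], [0, 0, 0]], [[-0.05, 0.66, -0.42], [0, 0, 0]], [[-0.05, 0.66, -0.42], [0, 0, 0]], [[-0.05, 0.66, -0.42], [0, 0, 0]]])

```text
clock: 7.55
position: [514.7, -36.9, 223.0]
ee_rot: [-0.003, 1.0, 0.0, 0.002]
contact_force: [1.7, 0.6, -0.1]
gripper_width: 35.3
grasp_force: 60.0
```

>>> arm_command(rows=[[[-0.05, 0.66, 0], [0, 0, 0]], [[-0.05, 0.66, 0], [0, 0, 0]], [[-0.05, 0.66, 0], [0, 0, 0]], [[-0.05, 0.66, 0], [0, 0, 0]]])

```text
clock: 7.95
position: [524.8, 127.4, 218.5]
ee_rot: [-0.001, 1.0, -0.001, -0.002]
contact_force: [0.8, -0.8, -1.0]
gripper_width: 35.3
grasp_force: 60.2
```

>>> arm_command(rows=[[[-0.05, 0.66, 0], [0, 0, 0]], [[-0.05, 0.66, 0], [0, 0, 0]], [[-0.05, 0.66, 0], [0, 0, 0]], [[-0.05, 0.66, 0.05], [0, 0, 0]], [[-0.05, 0.66, 0.1], [0, 0, 0]]])

```text
clock: 8.45
position: [537.4, 290.7, 192.9]
ee_rot: [-0.001, 1.0, -0.001, -0.001]
contact_force: [0.9, 0.0, -1.1]
gripper_width: 35.0
grasp_force: 60.2
```

```bash
cat > tube.py <<'E'
from h import *
for n in("top","scene"):
    im,D=arm.get_image(n); P=cloud(n,D); X,Y,Z=[P[...,i] for i in range(3)]
    m=(np.hypot(X-537,Y-290)<36)&(D>0)
    q=m&(Z>156)&(Z<168); (cx,cy),r=cv2.minEnclosingCircle(np.float32(np.c_[X[q],Y[q]])); print(n,"rim",q.sum(),round(cx,1),round(cy,1),round(r,1))
    k=(np.hypot(X-537,Y-290)<60)&(Z>168)&(Z<200); print("held",k.sum(),P[k].mean(0).round(1) if k.any() else "")
    k=(np.hypot(X-537,Y-290)<19)&(D>0); print("inside z hist",np.histogram(Z[k],bins=[0,10,31,53,75,97,119,141,156,170,260])[0])
s=arm.read_state(); print(s["position"].round(1),s["ee_rot"].round(4),s["gripper_width"],s["clock"])
E
python3 tube.py
```

```text
top rim 114 535.8 289.2 29.2
held 15 [521.9 277.9 194.1]
inside z hist [ 0  0  0 13  0  0  0  0  0 36]
scene rim 88 539.2 290.3 29.0
held 39 [548.7 290.3 192.4]
inside z hist [  0   1   2  35   0   0   0   0   0 110]
[536.1 287.4 191.6] [ 6.0e-04  1.0e+00 -2.6e-03 -3.6e-03] 35.66629744617276 8.55
```

>>> arm_command(rows=[[[0, 0, 0], [0, 0, 0]], [[0, 0, 0.03], [0, 0, 0]], [[0, 0, 0.03], [0, 0, 0]], [[0, 0, 0.03], [0, 0, 0]], [[0, 0, 0.03], [0, 0, 0]]])

```text
clock: 9.05
position: [538.1, 289.3, 189.0]
ee_rot: [0.0, 1.0, 0.0, 0.0]
contact_force: [-0.7, -0.7, 0.5]
gripper_width: 35.1
grasp_force: 60.2
```

```bash
python3 tube.py | tail -1;python3 tube.py
```

```text
[538.  289.5 188.9] [2.e-04 1.e+00 3.e-04 3.e-04] 35.14192808540989 9.15
top rim 102 536.0 289.1 29.0
held 26 [521.9 278.6 190.8]
inside z hist [ 0  0  0  8  0  0  0  0  0 31]
scene rim 79 538.9 290.0 28.4
held 55 [549.5 291.8 192.3]
inside z hist [  0   1   3  38   0   0   0   0   0 102]
[537.9 289.6 188.8] [1.e-04 1.e+00 2.e-04 2.e-04] 35.368279896253924 9.25
```

>>> arm_command(rows=[[[0.002, 0, 0.03], [0, 0, 0]], [[0.002, 0, 0.06], [0, 0, 0]], [[0.002, 0, 0.088], [0, 0, 0]], [[0.002, 0, 0.088], [0, 0, 0]], [[0.002, 0, 0.088], [0, 0, 0]]])

```text
clock: 9.75
position: [537.4, 289.5, 166.1]
ee_rot: [0.0, 1.0, -0.0, -0.0]
contact_force: [1.3, -0.3, -0.0]
gripper_width: 35.8
grasp_force: 60.2
```

>>> arm_command(rows=[[[0, 0, 0], [0, 0, 0]], [[0, 0, 0], [0, 0, 0]], [[0, 0, 0], [0, 0, 0]], [[0, 0, 0], [0, 0, 0]], [[0, 0, 0], [0, 0, 0]]], grip=0.8)

```text
clock: 10.25
position: [537.4, 289.6, 166.7]
ee_rot: [0.0, 1.0, 0.0, 0.0]
contact_force: [0.2, -0.3, -0.9]
gripper_width: 68.4
grasp_force: 0.0
```

>>> arm_command(rows=[[[0, 0, -0.1], [0, 0, 0]], [[0, 0, -0.2], [0, 0, 0]], [[0, 0, -0.2], [0, 0, 0]], [[0, 0, -0.2], [0, 0, 0]]])

```text
clock: 10.65
position: [537.4, 289.7, 217.1]
ee_rot: [0.0, 1.0, 0.001, 0.0]
contact_force: [-0.4, -1.2, 0.3]
gripper_width: 68.2
grasp_force: 0.0
```

```bash
python3 tube.py; python3 look.py
```

```text
top rim 106 535.6 288.7 28.7
held 0 
inside z hist [ 0  0  0  0 28  0  0  0  0  0]
scene rim 136 537.5 289.6 30.1
held 1 [544.1 317.8 168.2]
inside z hist [ 0  0  0  0 45  0  0  0  0  0]
[536.8 289.3 215.6] [ 2.e-04  1.e+00 -4.e-04 -8.e-04] 68.24897263589739 10.75
('top', 616.4, -309.4, 19.2)
('top', 545.0, -334.8, 19.0)
('top', 492.5, -289.5, 18.9)
('scene', 547.3, -332.5, 19.7)
('scene', 494.2, -287.7, 20.4)
('scene', 621.0, -308.3, 20.2)
[536.9 289.2 215.4] 68.41992189267745
```

The first puck is in: the stack reads three high. Next puck is at (494,-288.7).

>>> arm_command(rows=[[[0.057, -0.771, 0], [0, 0, 0]], [[0.057, -0.771, 0], [0, 0, 0]], [[0.057, -0.771, 0], [0, 0, 0]], [[0.057, -0.771, 0], [0, 0, 0]]])

```text
clock: 11.25
position: [522.2, 94.7, 215.9]
ee_rot: [0.0, 1.0, -0.0, -0.001]
contact_force: [1.1, -0.5, 0.2]
gripper_width: 68.1
grasp_force: 0.0
```

>>> arm_command(rows=[[[0.057, -0.771, 0], [0, 0, 0]], [[0.057, -0.771, 0], [0, 0, 0]], [[0.057, -0.771, 0], [0, 0, 0]], [[0.057, -0.771, 0], [0, 0, 0]]])

```text
clock: 11.65
position: [507.9, -98.1, 216.1]
ee_rot: [0.0, 1.0, -0.0, -0.001]
contact_force: [0.8, -0.2, 0.1]
gripper_width: 68.6
grasp_force: 0.0
```

>>> arm_command(rows=[[[0.057, -0.771, 0], [0, 0, 0]], [[0.057, -0.771, 0], [0, 0, 0]], [[0.057, -0.771, 0], [0, 0, 0]], [[0.057, -0.771, 0.2], [0, 0, 0]], [[0.057, -0.771, 0.3], [0, 0, 0]]])

```text
clock: 12.15
position: [494.3, -291.9, 140.7]
ee_rot: [0.002, 1.0, -0.0, 0.001]
contact_force: [-0.4, 0.4, -0.5]
gripper_width: 68.4
grasp_force: 0.0
```

>>> arm_command(rows=[[[0, 0, 0.18], [0, 0, 0]], [[0, 0, 0.32], [0, 0, 0]], [[0, 0, 0.32], [0, 0, 0]], [[0, 0, 0.32], [0, 0, 0]], [[0, 0, 0.32], [0, 0, 0]]])

```text
clock: 12.65
position: [496.2, -289.1, 63.7]
ee_rot: [-0.0, 1.0, -0.001, 0.002]
contact_force: [0.6, 0.7, 1.3]
gripper_width: 68.0
grasp_force: 0.0
```

```bash
python3 look.py
```

```text
('top', 616.7, -309.5, 19.0)
('scene', 548.8, -333.3, 20.4)
('scene', 495.9, -287.8, 21.1)
('scene', 620.0, -307.2, 20.0)
[ 496.1 -289.    63.8] 68.23637971536516
```

>>> arm_command(rows=[[[0.006, 0, 0.08], [0, 0, 0]], [[0.006, 0, 0.15], [0, 0, 0]], [[0.006, 0, 0.19], [0, 0, 0]], [[0.006, 0, 0.19], [0, 0, 0]], [[0.006, 0, 0.19], [0, 0, 0]]])

```text
clock: 13.25
position: [493.8, -288.9, 15.0]
ee_rot: [-0.0, 1.0, -0.0, 0.001]
contact_force: [1.0, -0.2, -0.2]
gripper_width: 68.3
grasp_force: 0.0
```

>>> arm_command(rows=[[[0, 0, 0], [0, 0, 0]], [[0, 0, 0], [0, 0, 0]], [[0, 0, 0], [0, 0, 0]], [[0, 0, 0], [0, 0, 0]], [[0, 0, 0], [0, 0, 0]]], grip=0)

```text
clock: 13.75
position: [493.9, -289.0, 15.3]
ee_rot: [-0.0, 1.0, -0.0, 0.001]
contact_force: [-0.3, 0.9, 4.8]
gripper_width: 35.6
grasp_force: 59.7
```

>>> arm_command(rows=[[[0, 0, -0.1], [0, 0, 0]], [[0, 0, -0.3], [0, 0, 0]], [[0, 0, -0.5], [0, 0, 0]], [[0, 0, -0.7], [0, 0, 0]], [[0, 0, -0.8], [0, 0, 0]]])

```text
clock: 14.25
position: [494.6, -289.4, 219.5]
ee_rot: [-0.0, 1.0, -0.002, 0.004]
contact_force: [-0.7, 0.7, -0.3]
gripper_width: 35.5
grasp_force: 60.0
```

>>> arm_command(rows=[[[-0.058, 0.7715, 0], [0, 0, 0]], [[-0.058, 0.7715, 0], [0, 0, 0]], [[-0.058, 0.7715, 0], [0, 0, 0]], [[-0.058, 0.7715, 0], [0, 0, 0]]])

```text
clock: 14.65
position: [507.1, -93.8, 214.2]
ee_rot: [0.0, 1.0, 0.0, 0.0]
contact_force: [1.0, -0.9, 0.4]
gripper_width: 35.8
grasp_force: 60.0
```

>>> arm_command(rows=[[[-0.058, 0.7715, 0], [0, 0, 0]], [[-0.058, 0.7715, 0], [0, 0, 0]], [[-0.058, 0.7715, 0], [0, 0, 0]], [[-0.058, 0.7715, 0], [0, 0, 0]]])

```text
clock: 15.05
position: [521.7, 99.4, 214.2]
ee_rot: [-0.0, 1.0, 0.0, 0.0]
contact_force: [1.0, -0.7, 0.3]
gripper_width: 35.8
grasp_force: 60.0
```

>>> arm_command(rows=[[[-0.058, 0.7715, 0], [0, 0, 0]], [[-0.058, 0.7715, 0], [0, 0, 0]], [[-0.058, 0.7715, 0], [0, 0, 0]], [[-0.058, 0.7715, 0], [0, 0, 0]], [[-0.058, 0.7715, 0.05], [0, 0, 0]]])

```text
clock: 15.55
position: [537.6, 295.4, 202.3]
ee_rot: [-0.003, 1.0, 0.002, 0.002]
contact_force: [-1.0, -0.5, -0.6]
gripper_width: 35.7
grasp_force: 60.1
```

>>> arm_command(rows=[[[0, 0, 0.06], [0, 0, 0]], [[0, 0, 0.06], [0, 0, 0]], [[0, 0, 0.06], [0, 0, 0]], [[0, 0, 0.06], [0, 0, 0]], [[0, 0, 0.06], [0, 0, 0]]])

```text
clock: 16.05
position: [537.1, 289.7, 187.6]
ee_rot: [0.0, 1.0, 0.001, 0.001]
contact_force: [0.0, 0.4, 0.1]
gripper_width: 35.3
grasp_force: 60.1
```

On target: (537.1, 289.7). Lower, release and lift.

>>> arm_command(rows=[[[0, 0, 0.03], [0, 0, 0]], [[0, 0, 0.06], [0, 0, 0]], [[0, 0, 0.088], [0, 0, 0]], [[0, 0, 0.088], [0, 0, 0]], [[0, 0, 0.088], [0, 0, 0]]])

```text
clock: 16.55
position: [536.5, 289.8, 164.1]
ee_rot: [0.0, 1.0, -0.0, -0.0]
contact_force: [0.7, -0.1, 0.2]
gripper_width: 35.4
grasp_force: 60.1
```

>>> arm_command(rows=[[[0, 0, 0], [0, 0, 0]], [[0, 0, 0], [0, 0, 0]], [[0, 0, 0], [0, 0, 0]], [[0, 0, 0], [0, 0, 0]], [[0, 0, 0], [0, 0, 0]]], grip=0.8)

```text
clock: 17.05
position: [536.6, 289.9, 164.6]
ee_rot: [0.0, 1.0, 0.0, 0.0]
contact_force: [-0.4, 0.1, 0.4]
gripper_width: 68.6
grasp_force: 0.0
```

>>> arm_command(rows=[[[0, 0, -0.1], [0, 0, 0]], [[0, 0, -0.2], [0, 0, 0]], [[0, 0, -0.2], [0, 0, 0]], [[0, 0, -0.2], [0, 0, 0]]])

```text
clock: 17.45
position: [536.6, 290.1, 215.1]
ee_rot: [0.0, 1.0, 0.001, 0.0]
contact_force: [0.0, -0.1, -0.7]
gripper_width: 68.4
grasp_force: 0.0
```

```bash
python3 tube.py; python3 look.py
```

```text
top rim 103 535.8 288.9 29.1
held 0 
inside z hist [ 0  0  0  0  0 45  0  0  0  0]
scene rim 139 536.8 290.2 29.6
held 1 [539.7 320.3 168.4]
inside z hist [ 0  0  0  2  6 76  0  0  0  0]
[536.1 289.6 213.6] [ 2.e-04  1.e+00 -4.e-04 -8.e-04] 68.22997298559793 17.55
('top', 616.6, -309.4, 19.0)
('top', 545.0, -335.1, 19.4)
('scene', 547.9, -332.2, 20.4)
('scene', 620.5, -308.4, 20.4)
[536.2 289.6 213.4] 68.0871488681356
```

Four high. Third puck, at (546.5,-333.8).

>>> arm_command(rows=[[[-0.013, -0.832, 0], [0, 0, 0]], [[-0.013, -0.832, 0], [0, 0, 0]], [[-0.013, -0.832, 0], [0, 0, 0]], [[-0.013, -0.832, 0], [0, 0, 0]], [[-0.013, -0.832, 0], [0, 0, 0]]])

```text
clock: 18.15
position: [538.8, 77.7, 213.9]
ee_rot: [0.002, 1.0, -0.001, -0.001]
contact_force: [0.3, 0.0, 0.4]
gripper_width: 68.3
grasp_force: 0.0
```

>>> arm_command(rows=[[[-0.013, -0.832, 0], [0, 0, 0]], [[-0.013, -0.832, 0], [0, 0, 0]], [[-0.013, -0.832, 0], [0, 0, 0]], [[-0.013, -0.832, 0], [0, 0, 0]], [[-0.013, -0.832, 0], [0, 0, 0]]])

```text
clock: 18.65
position: [542.5, -129.9, 213.7]
ee_rot: [0.003, 1.0, -0.0, -0.001]
contact_force: [0.6, -0.3, 0.3]
gripper_width: 68.1
grasp_force: 0.0
```

>>> arm_command(rows=[[[-0.013, -0.832, 0], [0, 0, 0]], [[-0.013, -0.832, 0], [0, 0, 0]], [[-0.013, -0.832, 0], [0, 0, 0]], [[-0.013, -0.832, 0], [0, 0, 0]], [[-0.013, -0.832, 0.3], [0, 0, 0]]])

```text
clock: 19.15
position: [550.8, -337.9, 170.6]
ee_rot: [0.002, 1.0, -0.004, 0.007]
contact_force: [1.6, 0.5, -0.3]
gripper_width: 68.5
grasp_force: 0.0
```

>>> arm_command(rows=[[[0, 0, 0.18], [0, 0, 0]], [[0, 0, 0.32], [0, 0, 0]], [[0, 0, 0.32], [0, 0, 0]], [[0, 0, 0.32], [0, 0, 0]], [[0, 0, 0.32], [0, 0, 0]]])

```text
clock: 19.65
position: [548.2, -331.7, 87.4]
ee_rot: [-0.001, 1.0, -0.001, 0.002]
contact_force: [0.3, 0.0, -0.2]
gripper_width: 68.5
grasp_force: 0.0
```

```bash
python3 look.py
```

```text
('top', 536.2, -331.8, 16.0)
('scene', 548.2, -332.2, 21.5)
('scene', 620.9, -307.8, 19.7)
[ 547.9 -331.6   87.5] 68.24228374104278
```

>>> arm_command(rows=[[[0.006, -0.008, 0.1], [0, 0, 0]], [[0.006, -0.008, 0.2], [0, 0, 0]], [[0.006, -0.008, 0.286], [0, 0, 0]], [[0.006, -0.008, 0.286], [0, 0, 0]], [[0.006, -0.008, 0.286], [0, 0, 0]]])

```text
clock: 20.25
position: [545.7, -333.7, 14.8]
ee_rot: [-0.0, 1.0, -0.001, 0.001]
contact_force: [0.2, 0.3, 0.4]
gripper_width: 68.1
grasp_force: 0.0
```

>>> arm_command(rows=[[[0, 0, 0], [0, 0, 0]], [[0, 0, 0], [0, 0, 0]], [[0, 0, 0], [0, 0, 0]], [[0, 0, 0], [0, 0, 0]], [[0, 0, 0], [0, 0, 0]]], grip=0)

```text
clock: 20.75
position: [546.0, -333.8, 15.6]
ee_rot: [-0.0, 1.0, -0.001, 0.002]
contact_force: [-0.4, 1.7, 6.7]
gripper_width: 35.9
grasp_force: 60.0
```

>>> arm_command(rows=[[[0, 0, -0.1], [0, 0, 0]], [[0, 0, -0.3], [0, 0, 0]], [[0, 0, -0.5], [0, 0, 0]], [[0, 0, -0.7], [0, 0, 0]], [[0, 0, -0.8], [0, 0, 0]]])

```text
clock: 21.25
position: [546.3, -334.3, 219.7]
ee_rot: [-0.0, 1.0, -0.002, 0.004]
contact_force: [0.9, -0.4, -0.3]
gripper_width: 35.6
grasp_force: 59.9
```

>>> arm_command(rows=[[[0.012, 0.831, 0], [0, 0, 0]], [[0.012, 0.831, 0], [0, 0, 0]], [[0.012, 0.831, 0], [0, 0, 0]], [[0.012, 0.831, 0], [0, 0, 0]], [[0.012, 0.831, 0], [0, 0, 0]]])

```text
clock: 21.75
position: [541.4, -121.5, 214.1]
ee_rot: [-0.002, 1.0, 0.0, 0.001]
contact_force: [0.9, -0.7, -0.6]
gripper_width: 35.4
grasp_force: 60.1
```

>>> arm_command(rows=[[[0.012, 0.831, 0], [0, 0, 0]], [[0.012, 0.831, 0], [0, 0, 0]], [[0.012, 0.831, 0], [0, 0, 0]], [[0.012, 0.831, 0], [0, 0, 0]], [[0.012, 0.831, 0], [0, 0, 0]]])

```text
clock: 22.25
position: [538.9, 86.1, 213.7]
ee_rot: [-0.002, 1.0, 0.001, 0.001]
contact_force: [-0.0, 0.0, -0.4]
gripper_width: 35.5
grasp_force: 60.2
```

>>> arm_command(rows=[[[0.012, 0.831, 0], [0, 0, 0]], [[0.012, 0.831, 0], [0, 0, 0]], [[0.012, 0.831, 0], [0, 0, 0]], [[0.012, 0.831, 0], [0, 0, 0]], [[0.012, 0.831, 0], [0, 0, 0]]])

```text
clock: 22.75
position: [536.0, 293.8, 213.0]
ee_rot: [-0.002, 1.0, 0.0, 0.0]
contact_force: [0.2, -0.5, -0.3]
gripper_width: 35.7
grasp_force: 60.3
```

>>> arm_command(rows=[[[0, 0, 0.11], [0, 0, 0]], [[0, 0, 0.11], [0, 0, 0]], [[0, 0, 0.11], [0, 0, 0]], [[0, 0, 0.11], [0, 0, 0]], [[0, 0, 0.11], [0, 0, 0]]])

```text
clock: 23.25
position: [536.6, 289.5, 187.2]
ee_rot: [0.0, 1.0, 0.001, 0.001]
contact_force: [-0.0, -0.7, -0.6]
gripper_width: 35.9
grasp_force: 60.3
```

>>> arm_command(rows=[[[-0.002, 0, 0.03], [0, 0, 0]], [[-0.002, 0, 0.06], [0, 0, 0]], [[-0.002, 0, 0.088], [0, 0, 0]], [[-0.002, 0, 0.088], [0, 0, 0]], [[-0.002, 0, 0.088], [0, 0, 0]]])

```text
clock: 23.75
position: [536.2, 289.9, 163.4]
ee_rot: [0.0, 1.0, -0.0, -0.0]
contact_force: [-0.7, -0.0, -0.8]
gripper_width: 35.9
grasp_force: 60.4
```

>>> arm_command(rows=[[[0, 0, 0], [0, 0, 0]], [[0, 0, 0], [0, 0, 0]], [[0, 0, 0], [0, 0, 0]], [[0, 0, 0], [0, 0, 0]], [[0, 0, 0], [0, 0, 0]]], grip=0.8)

```text
clock: 24.25
position: [536.4, 289.9, 163.8]
ee_rot: [0.0, 1.0, 0.0, 0.0]
contact_force: [-0.2, 0.1, 0.4]
gripper_width: 68.2
grasp_force: 0.0
```

>>> arm_command(rows=[[[0, 0, -0.1], [0, 0, 0]], [[0, 0, -0.2], [0, 0, 0]], [[0, 0, -0.2], [0, 0, 0]], [[0, 0, -0.2], [0, 0, 0]]])

```text
clock: 24.65
position: [536.4, 290.1, 214.4]
ee_rot: [0.0, 1.0, 0.001, 0.0]
contact_force: [0.7, -0.1, 0.3]
gripper_width: 68.4
grasp_force: 0.0
```

```bash
python3 tube.py; python3 look.py
```

```text
top rim 100 535.6 288.5 29.1
held 2 [521.8 269.6 168.9]
inside z hist [ 0  0  0  0  0  0 65  0  0  0]
scene rim 133 536.8 291.0 30.1
held 1 [553.3 313.1 168.7]
inside z hist [  0   2   2   0   9  11 112   0   0   0]
[535.8 289.6 212.9] [ 2.e-04  1.e+00 -4.e-04 -8.e-04] 68.30729766237982 24.75
('top', 616.8, -309.5, 18.9)
('scene', 622.1, -307.7, 20.1)
[535.9 289.6 212.7] 68.49085527618654
```

Five high. Last puck, at (619,-308.5).

>>> arm_command(rows=[[[-0.11, -0.798, 0], [0, 0, 0]], [[-0.11, -0.798, 0], [0, 0, 0]], [[-0.11, -0.798, 0], [0, 0, 0]], [[-0.11, -0.798, 0], [0, 0, 0]], [[-0.11, -0.798, 0], [0, 0, 0]]])

```text
clock: 25.35
position: [563.4, 85.4, 213.1]
ee_rot: [0.003, 1.0, -0.001, -0.001]
contact_force: [-0.1, 0.7, -0.0]
gripper_width: 68.2
grasp_force: 0.0
```

>>> arm_command(rows=[[[-0.11, -0.798, 0], [0, 0, 0]], [[-0.11, -0.798, 0], [0, 0, 0]], [[-0.11, -0.798, 0], [0, 0, 0]], [[-0.11, -0.798, 0], [0, 0, 0]], [[-0.11, -0.798, 0], [0, 0, 0]]])

```text
clock: 25.85
position: [591.2, -113.6, 212.7]
ee_rot: [0.003, 1.0, -0.0, -0.001]
contact_force: [-0.8, 0.7, -0.1]
gripper_width: 68.5
grasp_force: 0.0
```

>>> arm_command(rows=[[[-0.11, -0.798, 0], [0, 0, 0]], [[-0.11, -0.798, 0], [0, 0, 0]], [[-0.11, -0.798, 0], [0, 0, 0]], [[-0.11, -0.798, 0], [0, 0, 0]], [[-0.11, -0.798, 0.2], [0, 0, 0]]])

```text
clock: 26.35
position: [623.7, -315.5, 170.1]
ee_rot: [0.002, 1.0, -0.004, 0.008]
contact_force: [0.4, -0.2, -0.6]
gripper_width: 67.9
grasp_force: 0.0
```

>>> arm_command(rows=[[[0, 0, 0.18], [0, 0, 0]], [[0, 0, 0.36], [0, 0, 0]], [[0, 0, 0.4], [0, 0, 0]], [[0, 0, 0.4], [0, 0, 0]], [[0, 0, 0.4], [0, 0, 0]]])

```text
clock: 26.85
position: [620.7, -308.7, 66.2]
ee_rot: [-0.001, 1.0, -0.001, 0.002]
contact_force: [0.7, -0.6, 0.9]
gripper_width: 68.1
grasp_force: 0.0
```

```bash
python3 look.py
```

```text
('top', 612.0, -307.8, 17.7)

[ 620.8 -308.9   67.1] 68.37393155526706
```

>>> arm_command(rows=[[[0.006, 0, 0.08], [0, 0, 0]], [[0.006, 0, 0.16], [0, 0, 0]], [[0.006, 0, 0.204], [0, 0, 0]], [[0.006, 0, 0.204], [0, 0, 0]], [[0.006, 0, 0.204], [0, 0, 0]]])

```text
clock: 27.45
position: [618.2, -308.9, 14.3]
ee_rot: [-0.0, 1.0, -0.0, 0.001]
contact_force: [0.9, 0.7, -0.0]
gripper_width: 68.4
grasp_force: 0.0
```

>>> arm_command(rows=[[[0, 0, 0], [0, 0, 0]], [[0, 0, 0], [0, 0, 0]], [[0, 0, 0], [0, 0, 0]], [[0, 0, 0], [0, 0, 0]], [[0, 0, 0], [0, 0, 0]]], grip=0)

```text
clock: 27.95
position: [618.2, -309.0, 14.5]
ee_rot: [-0.0, 1.0, -0.001, 0.001]
contact_force: [-0.8, 0.9, 5.6]
gripper_width: 35.6
grasp_force: 60.3
```

>>> arm_command(rows=[[[0, 0, -0.1], [0, 0, 0]], [[0, 0, -0.3], [0, 0, 0]], [[0, 0, -0.5], [0, 0, 0]], [[0, 0, -0.7], [0, 0, 0]], [[0, 0, -0.8], [0, 0, 0]]])

```text
clock: 28.45
position: [618.7, -309.4, 218.6]
ee_rot: [-0.0, 1.0, -0.002, 0.004]
contact_force: [0.7, 0.6, 0.3]
gripper_width: 35.4
grasp_force: 60.0
```

>>> arm_command(rows=[[[0.108, 0.798, 0], [0, 0, 0]], [[0.108, 0.798, 0], [0, 0, 0]], [[0.108, 0.798, 0], [0, 0, 0]], [[0.108, 0.798, 0], [0, 0, 0]], [[0.108, 0.798, 0], [0, 0, 0]]])

```text
clock: 28.95
position: [589.3, -104.2, 213.0]
ee_rot: [-0.003, 1.0, 0.001, -0.0]
contact_force: [0.4, 0.5, -0.7]
gripper_width: 35.9
grasp_force: 60.1
```

>>> arm_command(rows=[[[0.108, 0.798, 0], [0, 0, 0]], [[0.108, 0.798, 0], [0, 0, 0]], [[0.108, 0.798, 0], [0, 0, 0]], [[0.108, 0.798, 0], [0, 0, 0]], [[0.108, 0.798, 0], [0, 0, 0]]])

```text
clock: 29.45
position: [562.7, 94.9, 212.6]
ee_rot: [-0.003, 1.0, 0.0, 0.0]
contact_force: [-0.0, -0.1, -1.0]
gripper_width: 35.8
grasp_force: 60.2
```

>>> arm_command(rows=[[[0.108, 0.798, 0], [0, 0, 0]], [[0.108, 0.798, 0], [0, 0, 0]], [[0.108, 0.798, 0], [0, 0, 0]], [[0.108, 0.798, 0], [0, 0, 0]], [[0.108, 0.798, 0], [0, 0, 0]]])

```text
clock: 29.95
position: [535.8, 294.4, 212.0]
ee_rot: [-0.002, 1.0, 0.0, 0.0]
contact_force: [-0.7, -1.4, -1.1]
gripper_width: 36.1
grasp_force: 60.3
```

>>> arm_command(rows=[[[0, 0, 0.11], [0, 0, 0]], [[0, 0, 0.11], [0, 0, 0]], [[0, 0, 0.11], [0, 0, 0]], [[0, 0, 0.11], [0, 0, 0]], [[0, 0, 0.11], [0, 0, 0]]])

```text
clock: 30.45
position: [537.1, 289.6, 186.6]
ee_rot: [0.0, 1.0, 0.001, 0.001]
contact_force: [-0.5, 0.0, -0.1]
gripper_width: 35.6
grasp_force: 60.3
```

>>> arm_command(rows=[[[0, 0, 0.03], [0, 0, 0]], [[0, 0, 0.06], [0, 0, 0]], [[0, 0, 0.085], [0, 0, 0]], [[0, 0, 0.085], [0, 0, 0]], [[0, 0, 0.085], [0, 0, 0]]])

```text
clock: 30.95
position: [536.2, 289.9, 163.8]
ee_rot: [0.0, 1.0, -0.0, -0.0]
contact_force: [-0.9, 0.7, -0.0]
gripper_width: 35.8
grasp_force: 60.3
```

>>> arm_command(rows=[[[0, 0, 0], [0, 0, 0]], [[0, 0, 0], [0, 0, 0]], [[0, 0, 0], [0, 0, 0]], [[0, 0, 0], [0, 0, 0]], [[0, 0, 0], [0, 0, 0]]], grip=0.8)

```text
clock: 31.45
position: [536.4, 289.9, 164.1]
ee_rot: [0.0, 1.0, 0.0, 0.0]
contact_force: [-0.8, -0.6, 0.5]
gripper_width: 68.3
grasp_force: 0.0
```

>>> arm_command(rows=[[[0, 0, -0.1], [0, 0, 0]], [[0, 0, -0.25], [0, 0, 0]], [[0, 0, -0.25], [0, 0, 0]], [[0, 0, -0.25], [0, 0, 0]]])

```text
clock: 31.85
position: [536.6, 290.2, 227.7]
ee_rot: [0.0, 1.0, 0.001, 0.001]
contact_force: [1.1, 0.6, -0.0]
gripper_width: 68.4
grasp_force: 0.0
```

```bash
python3 tube.py
python3 - <<'E'
from h import *
for n,c0 in(("top",(249,159)),("scene",(253,271))):
    im,D=arm.get_image(n); P=cloud(n,D); X,Y,Z=[P[...,i] for i in range(3)]
    v,u=np.mgrid[:420,:560]
    m=((im.min(2)>130)&(np.hypot(u-c0[0],v-c0[1])<30)).astype(np.uint8)
    k,l,st,ce=cv2.connectedComponentsWithStats(m); i=1+np.argmax(st[1:,4]); w=l==i
    (cx,cy),r=cv2.minEnclosingCircle(np.float32(np.c_[X[w],Y[w]])); print(n,st[i,4],ce[i].round(1),"mec",round(cx,1),round(cy,1),round(r,1),np.percentile(Z[w],[5,50,95,100]).round(1))
    k=w&(Z>18); print("knob",k.sum(),P[k].mean(0).round(1) if k.any() else "")
    r=P[(np.hypot(X-537,Y-290)<18)]; print("puck top z",np.percentile(r[:,2],[5,50,95]).round(1))
    cv2.imwrite(f"pics/six_{n}.png",im)
T=cv2.imread("pics/six_top.png");S=cv2.imread("pics/six_scene.png")
cv2.imwrite("pics/six.png",np.hstack([cv2.resize(T[130:230,80:280],None,fx=2,fy=4),cv2.resize(S[240:360,230:370],(400,400))]))
E
```

```text
top rim 121 536.0 288.8 29.0
held 0 
inside z hist [ 0  0  0  0  0  0  0 84  4  0]
scene rim 155 537.5 290.2 28.9
held 1 [566.2 300.2 169. ]
inside z hist [  0   1   3   2   9  12   1 148   5   0]
[535.8 289.6 225.7] [ 2.e-04  1.e+00 -4.e-04 -8.e-04] 68.42381061100677 31.95
top 656 [248.  158.3] mec 571.1 -41.8 131.9 [   4.2    9.7   21.8 1232.2]
knob 38 [648.1 -10.7  91.1]
puck top z [150.7 585.3 587.5]
scene 427 [252.7 271.1] mec 774.8 271.3 341.2 [2.0000e-01 8.3000e+00 2.4600e+01 1.3003e+03]
knob 27 [680.1  41.1 121.3]
puck top z [148.2 584.1 587. ]
```

View pics/six.png

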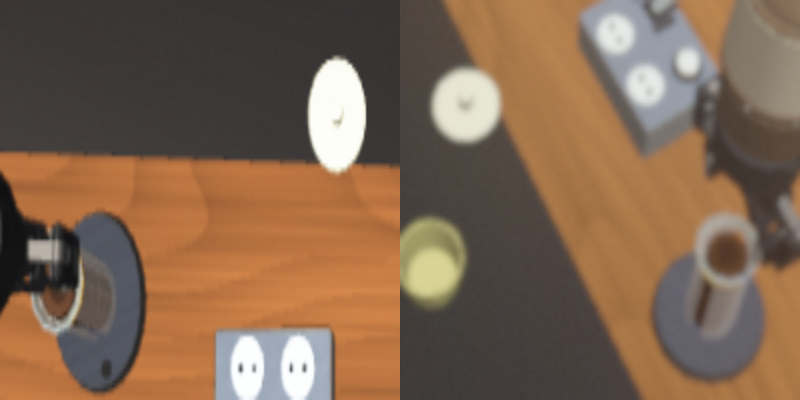

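The tube now holds six pucks: the top is near 152 mm and the brown disc at (730,250) in the crop looks level. The cover is intact on the mat. Measuring it.

Run:
```python
from h import *
for n,c0 in(("top",(249,159)),("scene",(253,271))):
    im,D=arm.get_image(n); P=cloud(n,D); X,Y,Z=[P[...,i] for i in range(3)]
    v,u=np.mgrid[:420,:560]
    m=((im.min(2)>120)&(np.hypot(u-c0[0],v-c0[1])<25)).astype(np.uint8)
    k,l,st,ce=cv2.connectedComponentsWithStats(m); i=1+np.argmax(st[1:,4]); (pc,pr)=cv2.minEnclosingCircle(np.float32(np.argwhere(l==i)[:,::-1]))
    print(n,"px",ce[i].round(1),np.round(pc,1),round(pr,1),"->",world(n,ce[i],z=8.5).round(1),world(n,pc,z=8.5).round(1))
    w=(l==i)&(D>0)&(Z>5)&(Z<13); (cx,cy),r=cv2.minEnclosingCircle(np.float32(np.c_[X[w],Y[w]])); print("mec",round(cx,1),round(cy,1),round(r,1),"mean",P[w].mean(0).round(1))
    k=(l==i)&(Z>20)&(Z<40); print("knob",k.sum(),P[k].mean(0).round(1) if k.any() else "")
```

```text
top px [248.  158.3] [248.1 158.3] 14.6 -> [659.4  -5.2   8.5] [659.4  -5.3   8.5]
mec 660.2 -5.1 36.3 mean [659.5  -6.    9.3]
knob 35 [658.9  -6.1  29.3]
scene px [252.8 271.1] [252.8 270.9] 12.2 -> [660.7  -4.    8.5] [660.4  -4.4   8.5]
mec 661.6 -6.8 38.8 mean [661.9  -3.7   8.8]
knob 25 [662.6  -2.5  27.6]
```

>>> arm_command(rows=[[[-0.248, -0.589, 0], [0, 0, 0]], [[-0.248, -0.589, 0], [0, 0, 0]], [[-0.248, -0.589, 0], [0, 0, 0]], [[-0.248, -0.589, 0], [0, 0, 0]]])

```text
clock: 32.55
position: [599.3, 138.5, 225.9]
ee_rot: [0.002, 1.0, -0.001, -0.001]
contact_force: [-0.0, 0.4, -0.4]
gripper_width: 68.4
grasp_force: 0.0
```

>>> arm_command(rows=[[[-0.248, -0.589, 0], [0, 0, 0]], [[-0.248, -0.589, 0], [0, 0, 0]], [[-0.248, -0.589, 0], [0, 0, 0]], [[-0.248, -0.589, 0.2], [0, 0, 0]], [[-0.248, -0.589, 0.4], [0, 0, 0]]], grip=0.6)

```text
clock: 33.05
position: [661.9, -6.6, 127.4]
ee_rot: [0.002, 1.0, 0.0, 0.002]
contact_force: [1.2, 0.3, -0.6]
gripper_width: 51.4
grasp_force: 0.0
```

>>> arm_command(rows=[[[0, 0, 0.18], [0, 0, 0]], [[0, 0, 0.3], [0, 0, 0]], [[0, 0, 0.3], [0, 0, 0]], [[0, 0, 0.3], [0, 0, 0]], [[0, 0, 0.3], [0, 0, 0]]])

```text
clock: 33.55
position: [662.1, -4.1, 55.0]
ee_rot: [-0.0, 1.0, 0.0, 0.002]
contact_force: [0.2, -0.5, 0.6]
gripper_width: 51.6
grasp_force: 0.0
```

>>> arm_command(rows=[[[0.004, -0.002, 0.08], [0, 0, 0]], [[0.004, -0.002, 0.14], [0, 0, 0]], [[0.004, -0.002, 0.167], [0, 0, 0]], [[0.004, -0.002, 0.167], [0, 0, 0]], [[0.004, -0.002, 0.167], [0, 0, 0]]])

```text
clock: 34.05
position: [659.9, -5.1, 11.4]
ee_rot: [-0.0, 1.0, -0.0, 0.001]
contact_force: [0.2, 0.1, 0.6]
gripper_width: 51.3
grasp_force: 0.0
```

>>> arm_command(rows=[[[0, 0, 0], [0, 0, 0]], [[0, 0, 0], [0, 0, 0]], [[0, 0, 0], [0, 0, 0]], [[0, 0, 0], [0, 0, 0]], [[0, 0, 0], [0, 0, 0]]], grip=0)

```text
clock: 34.55
position: [659.8, -5.0, 11.6]
ee_rot: [-0.0, 1.0, 0.0, 0.001]
contact_force: [-1.2, 0.0, 4.5]
gripper_width: 13.8
grasp_force: 58.6
```

>>> arm_command(rows=[[[0, 0, 0], [0, 0, 0]], [[0, 0, -0.1], [0, 0, 0]], [[0, 0, -0.2], [0, 0, 0]], [[0, 0, -0.2], [0, 0, 0]], [[0, 0, -0.2], [0, 0, 0]]])

```text
clock: 35.05
position: [658.9, -5.0, 60.3]
ee_rot: [0.0, 1.0, 0.0, -0.0]
contact_force: [-0.6, 1.1, -2.3]
gripper_width: 13.7
grasp_force: 58.5
```

```bash
cat > cov.py <<'E'
from h import *
s=arm.read_state(); p=s["position"]; print(p.round(1),s["ee_rot"].round(4),s["gripper_width"],s["grasp_force"],s["clock"])
for n in("top","scene"):
    im,D=arm.get_image(n); P=cloud(n,D); X,Y,Z=[P[...,i] for i in range(3)]
    m=((im.min(2)>95)&(np.ptp(im.astype(int),axis=2)<60)&(D>0)&(np.hypot(X-p[0],Y-p[1])<42)&(abs(Z-(p[2]-6))<8)).astype(np.uint8)
    if m.sum()<20: print(n,"few",m.sum()); continue
    Q=P[m>0]; (cx,cy),r=cv2.minEnclosingCircle(np.float32(Q[:,:2])); A=np.c_[Q,np.ones(len(Q))][:,[0,1,3]]; g=np.linalg.lstsq(A,Q[:,2],rcond=None)[0]
    print(n,m.sum(),"centre-TCP",round(cx-p[0],1),round(cy-p[1],1),"r",round(r,1),"tilt",g[:2].round(3),"z",np.median(Q[:,2]).round(1))
    c=pix(n,p).astype(int); cv2.imwrite(f"pics/cov_{n}.png",cv2.resize(im[max(0,c[1]-40):c[1]+40,max(0,c[0]-50):c[0]+50],(500,400),interpolation=cv2.INTER_CUBIC))
a,b=[cv2.imread(f"pics/cov_{n}.png") for n in("top","scene")]
if a is not None and b is not None: cv2.imwrite("pics/cov.png",cv2.resize(np.hstack([a,b]),(800,320)))
E
python3 cov.py
```

```text
[658.9  -5.   60.3] [ 4.e-04  1.e+00  3.e-04 -2.e-04] 13.670080354820767 58.49646806716919 35.05
top 211 centre-TCP -8.5 -1.1 r 34.0 tilt [-0.008 -0.003] z 58.2
scene 216 centre-TCP 1.8 1.8 r 36.1 tilt [-0.016 -0.   ] z 56.0
```

View pics/cov.png

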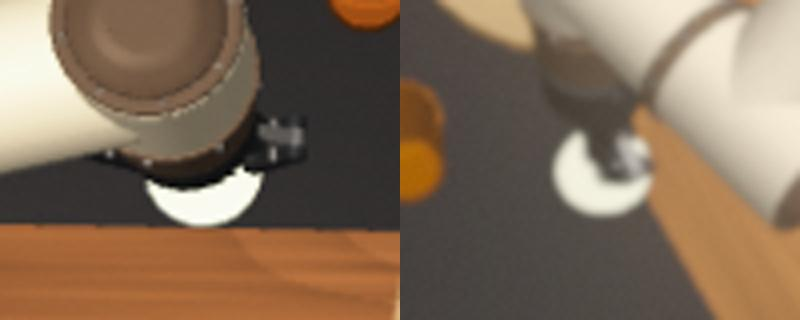

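The cover is held by its knob and hangs level: tilt is about 0.01, seen at (205,195) in the left crop and (605,170) in the right. Carrying it to the mouth.

>>> arm_command(rows=[[[0, 0, -0.2], [0, 0, 0]], [[0, 0, -0.4], [0, 0, 0]], [[0, 0, -0.6], [0, 0, 0]], [[0, 0, -0.66], [0, 0, 0]]])

```text
clock: 35.55
position: [661.6, -5.2, 231.4]
ee_rot: [-0.0, 1.0, 0.0, 0.005]
contact_force: [0.2, 0.1, -0.2]
gripper_width: 13.5
grasp_force: 58.6
```

>>> arm_command(rows=[[[0.245, 0.589, 0], [0, 0, 0]], [[0.245, 0.589, 0], [0, 0, 0]], [[0.245, 0.589, 0], [0, 0, 0]], [[0.245, 0.589, 0], [0, 0, 0]], [[0.245, 0.589, 0], [0, 0, 0]]])

```text
clock: 36.05
position: [597.0, 143.7, 224.4]
ee_rot: [-0.001, 1.0, -0.0, -0.001]
contact_force: [0.5, 1.0, -0.5]
gripper_width: 13.3
grasp_force: 58.8
```

>>> arm_command(rows=[[[0.12, 0.29, 0], [0, 0, 0]], [[0.2, 0.49, 0], [0, 0, 0]], [[0.245, 0.589, 0], [0, 0, 0]], [[0.245, 0.589, 0], [0, 0, 0]], [[0.245, 0.589, 0], [0, 0, 0]]])

```text
clock: 36.55
position: [536.7, 289.7, 224.7]
ee_rot: [-0.001, 1.0, -0.001, -0.001]
contact_force: [0.2, -0.7, -0.6]
gripper_width: 13.4
grasp_force: 58.9
```

>>> arm_command(rows=[[[0, 0, 0.04], [0, 0, 0]], [[0, 0, 0.1], [0, 0, 0]], [[0, 0, 0.1], [0, 0, 0]], [[0, 0, 0.1], [0, 0, 0]], [[0, 0, 0.1], [0, 0, 0]]])

```text
clock: 37.05
position: [537.7, 288.6, 201.3]
ee_rot: [0.001, 1.0, 0.0, 0.0]
contact_force: [-0.1, -0.1, -0.3]
gripper_width: 13.1
grasp_force: 58.9
```

```bash
python3 cov.py; python3 tube.py | grep -v inside
```

```text
[537.7 288.6 201.3] [7.e-04 1.e+00 2.e-04 4.e-04] 13.065421051902668 58.93982112407684 37.05
top 394 centre-TCP -0.1 -0.8 r 35.9 tilt [0.003 0.003] z 199.1
scene 299 centre-TCP 3.2 1.6 r 35.8 tilt [0.029 0.007] z 198.7
top rim 32 532.2 270.9 21.7
held 256 [530.3 283.1 198.1]
scene rim 29 550.4 302.3 22.2
held 219 [554.8 291.3 197.8]
[537.1 289.4 201.3] [2.e-04 1.e+00 3.e-04 4.e-04] 13.560480344716867 37.25
```

>>> arm_command(rows=[[[0.008, 0.001, 0.03], [0, 0, 0]], [[0.008, 0.001, 0.06], [0, 0, 0]], [[0.008, 0.001, 0.08], [0, 0, 0]], [[0.008, 0.001, 0.08], [0, 0, 0]], [[0.008, 0.001, 0.08], [0, 0, 0]]])

```text
clock: 37.75
position: [534.9, 289.7, 180.5]
ee_rot: [-0.0, 1.0, -0.0, -0.0]
contact_force: [0.8, 0.9, -1.3]
gripper_width: 13.3
grasp_force: 58.9
```

```bash
python3 cov.py; python3 cov.py
```

```text
[534.9 289.7 180.5] [-0.e+00  1.e+00 -2.e-04 -1.e-04] 13.306751683906404 58.94001245498657 37.75
top 360 centre-TCP 0.3 -0.7 r 35.5 tilt [-0.005 -0.003] z 178.5
scene 290 centre-TCP 3.2 1.8 r 35.9 tilt [-0.009  0.001] z 178.2
[535.  289.8 181. ] [0.e+00 1.e+00 1.e-04 2.e-04] 13.282595857861981 58.9403361082077 37.85
top 358 centre-TCP 0.3 -1.1 r 36.0 tilt [0.001 0.004] z 179.1
scene 290 centre-TCP 2.6 1.5 r 35.8 tilt [-0.003 -0.004] z 178.2
```

Aligned within about 0.5 mm. Lowering.

>>> arm_command(rows=[[[0, -0.001, 0.01], [0, 0, 0]], [[0, -0.001, 0.02], [0, 0, 0]], [[0, -0.001, 0.03], [0, 0, 0]], [[0, -0.001, 0.036], [0, 0, 0]], [[0, -0.001, 0.036], [0, 0, 0]]])

```text
clock: 38.45
position: [534.9, 289.4, 171.7]
ee_rot: [0.0, 1.0, -0.0, 0.0]
contact_force: [0.2, 0.9, -1.4]
gripper_width: 13.4
grasp_force: 59.0
```

```bash
python3 cov.py; python3 -c "
from h import *; print(arm.read_state()['contact_force'].round(1))"
```

```text
[534.9 289.4 171.7] [ 1.e-04  1.e+00 -0.e+00  0.e+00] 13.385216860053804 58.992780447006226 38.45
top 369 centre-TCP -0.2 -1.6 r 35.7 tilt [-0.     0.007] z 169.6
scene 287 centre-TCP 2.8 1.0 r 35.9 tilt [-0.003  0.008] z 168.9
[-0.3  0.5 -0.8]
```

>>> arm_command(rows=[[[0, 0, 0.005], [0, 0, 0]], [[0, 0, 0.005], [0, 0, 0]], [[0, 0, 0.005], [0, 0, 0]]])

```text
clock: 38.85
position: [535.4, 289.6, 171.5]
ee_rot: [-0.0, 1.0, 0.0, 0.001]
contact_force: [-0.2, -1.1, 5.5]
gripper_width: 13.3
grasp_force: 59.2
```

>>> arm_command(rows=[[[0, 0, 0], [0, 0, 0]], [[0, 0, 0], [0, 0, 0]], [[0, 0, 0], [0, 0, 0]], [[0, 0, 0], [0, 0, 0]], [[0, 0, 0], [0, 0, 0]]], grip=0.5)

```text
clock: 39.35
position: [534.8, 289.4, 170.2]
ee_rot: [0.0, 1.0, -0.0, -0.0]
contact_force: [0.1, 0.9, 0.0]
gripper_width: 43.2
grasp_force: 0.0
```

>>> arm_command(rows=[[[0, 0, -0.05], [0, 0, 0]], [[0, 0, -0.15], [0, 0, 0]], [[0, 0, -0.3], [0, 0, 0]], [[0, 0, -0.3], [0, 0, 0]]])

```text
clock: 39.75
position: [537.7, 291.0, 252.8]
ee_rot: [-0.0, 1.0, 0.003, 0.006]
contact_force: [0.1, 0.2, 0.5]
gripper_width: 42.6
grasp_force: 0.0
```

```bash
cat > chk.py <<'E'
from h import *
ims=[]
for n in("top","scene"):
    im,D=arm.get_image(n); P=cloud(n,D); X,Y,Z=[P[...,i] for i in range(3)]
    m=(D>0)&(np.hypot(X-536.5,Y-289.7)<45)&(Z>162)&(Z<173)&(im.min(2)>95)
    Q=P[m]; (cx,cy),r=cv2.minEnclosingCircle(np.float32(Q[:,:2])); g=np.linalg.lstsq(np.c_[Q[:,:2],np.ones(len(Q))],Q[:,2],rcond=None)[0]
    print(n,m.sum(),"centre",round(cx,1),round(cy,1),"r",round(r,1),"tilt",g[:2].round(3),"z",np.median(Q[:,2]).round(1))
    c=pix(n,(536,290,165)).astype(int); ims.append(cv2.resize(im[c[1]-40:c[1]+40,c[0]-50:c[0]+50],(400,320),interpolation=cv2.INTER_CUBIC))
cv2.imwrite("pics/seat.png",np.hstack(ims)); print(arm.read_state()["position"].round(1),arm.read_state()["clock"])
E
python3 chk.py
```

```text
top 557 centre 535.0 289.1 r 36.2 tilt [-0.    -0.008] z 169.4
scene 482 centre 537.6 290.9 r 36.3 tilt [0.004 0.007] z 168.9
[535.2 289.8 247.5] 39.85
```

View pics/seat.png

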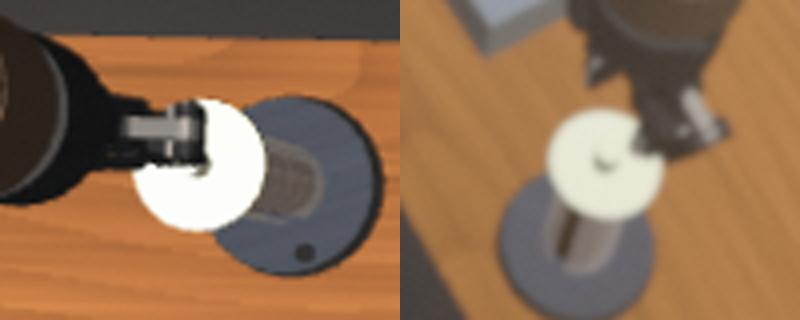

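The cover is seated and level: plate top at 169 mm, tilt under 0.01, white disc centred over the tube. Now the lever, with fingers shut, coming down in front of it.

>>> arm_command(rows=[[[0.346, -0.517, 0], [0, 0, 0]], [[0.346, -0.517, 0], [0, 0, 0]], [[0.346, -0.517, 0], [0, 0, 0]], [[0.346, -0.517, 0], [0, 0, 0]]], grip=0)

```text
clock: 40.25
position: [444.4, 156.0, 244.8]
ee_rot: [0.001, 1.0, -0.001, -0.002]
contact_force: [0.9, 0.3, 0.4]
gripper_width: -0.2
grasp_force: 0.0
```

>>> arm_command(rows=[[[0.346, -0.517, 0], [0, 0, 0]], [[0.346, -0.517, 0], [0, 0, 0]], [[0.346, -0.517, 0], [0, 0, 0]], [[0.346, -0.517, 0], [0, 0, 0]], [[0.346, -0.517, 0], [0, 0, 0]]])

```text
clock: 40.75
position: [361.4, 30.2, 245.7]
ee_rot: [0.001, 1.0, 0.0, 0.0]
contact_force: [0.4, 1.2, -0.2]
gripper_width: 0.2
grasp_force: 0.0
```

Run:
```python
from h import *
print(arm.read_state()["position"].round(1))
for n in("top","scene"):
    im,D=arm.get_image(n); P=cloud(n,D); X,Y,Z=[P[...,i] for i in range(3)]
    m=(D>0)&(X>370)&(X<420)&(Y>15)&(Y<50)&(Z>70)&(Z<105); Q=P[m]
    print(n,m.sum(),Q.min(0).round(1) if m.any() else"",Q.max(0).round(1) if m.any() else"",Q.mean(0).round(1) if m.any() else"")
```

```text
[361.4  30.2 245.7]
top 114 [383.8  19.7  78.7] [418.2  36.8 100. ] [400.   28.1  91.1]
scene 67 [384.3  21.7  74.7] [419.8  42.5 100.1] [403.2  32.   88.5]
```

>>> arm_command(rows=[[[0, 0, 0.2], [0, 0, 0]], [[0, 0, 0.4], [0, 0, 0]], [[0, 0, 0.6], [0, 0, 0]], [[0, 0, 0.66], [0, 0, 0]], [[0, 0, 0.66], [0, 0, 0]]])

```text
clock: 41.35
position: [360.9, 31.0, 77.9]
ee_rot: [-0.0, 1.0, -0.002, -0.003]
contact_force: [-1.1, 0.3, -0.1]
gripper_width: -0.1
grasp_force: 0.0
```

>>> arm_command(rows=[[[-0.04, 0.002, 0], [0, 0, 0]], [[-0.08, 0.002, 0], [0, 0, 0]], [[-0.12, 0.002, 0], [0, 0, 0]], [[-0.16, 0.002, 0], [0, 0, 0]]])

```text
clock: 41.75
position: [373.4, 23.9, 76.0]
ee_rot: [0.007, 0.999, -0.008, -0.032]
contact_force: [-73.2, 18.2, 35.9]
gripper_width: -0.1
grasp_force: 37.2
```

The push self-locks: friction through the lever end points at the hinge. Backing off; I'll grip the lever's sides instead and carry it round its arc.

>>> arm_command(rows=[[[0.1, 0, 0], [0, 0, 0]], [[0.16, 0, 0], [0, 0, 0]], [[0.16, 0, 0], [0, 0, 0]], [[0.16, 0, 0], [0, 0, 0]]])

```text
clock: 42.15
position: [364.3, 32.7, 82.0]
ee_rot: [-0.001, 1.0, 0.001, 0.002]
contact_force: [0.3, 0.4, 0.0]
gripper_width: -0.0
grasp_force: 0.0
```

>>> arm_command(rows=[[[0, 0, -0.2], [0, 0, 0]], [[0, 0, -0.4], [0, 0, 0]], [[0, 0, -0.45], [0, 0, 0]], [[-0.15, 0, -0.45], [0, 0, 0]], [[-0.15, 0, -0.45], [0, 0, 0]]], grip=0.6)

```text
clock: 42.65
position: [404.9, 32.7, 195.1]
ee_rot: [0.0, 1.0, 0.001, 0.003]
contact_force: [-0.0, -0.6, 0.3]
gripper_width: 51.0
grasp_force: 0.0
```

```bash
python3 - <<'E'
from h import *
s=arm.read_state();print(s["position"].round(1),s["ee_rot"].round(4),s["contact_force"].round(1),s["gripper_width"])
for n in("top","scene"):
    im,D=arm.get_image(n); P=cloud(n,D); X,Y,Z=[P[...,i] for i in range(3)]
    m=(D>0)&(X>370)&(X<420)&(Y>10)&(Y<50)&(Z>70)&(Z<105); Q=P[m]
    print(n,m.sum(),Q.min(0).round(1) if m.any() else"",Q.max(0).round(1) if m.any() else"",Q.mean(0).round(1) if m.any() else"")
E
python3 chk.py
```

```text
[404.9  32.7 195.1] [4.0e-04 1.0e+00 9.0e-04 3.3e-03] [-0.  -0.6  0.3] 51.02234779693987
top 3 [416.   23.6  79.9] [418.2  26.2  85. ] [417.5  24.7  82.6]
scene 67 [385.8  22.4  73.2] [419.5  40.  100.8] [403.1  32.1  88.7]
top 743 centre 535.1 289.3 r 36.3 tilt [0.002 0.003] z 169.5
scene 527 centre 537.2 290.6 r 36.5 tilt [0.008 0.002] z 168.8
[399.3  31.3 192.9] 42.85
```

>>> arm_command(rows=[[[0, 0, 0.2], [0, 0, 0]], [[0, 0, 0.35], [0, 0, 0]], [[0, 0, 0.464], [0, 0, 0]], [[0, 0, 0.464], [0, 0, 0]], [[0, 0, 0.464], [0, 0, 0]]])

```text
clock: 43.35
position: [399.6, 31.5, 77.5]
ee_rot: [-0.0, 1.0, -0.0, -0.0]
contact_force: [0.8, 0.3, -0.2]
gripper_width: 51.2
grasp_force: 0.0
```

>>> arm_command(rows=[[[0, 0, 0], [0, 0, 0]], [[0, 0, 0], [0, 0, 0]], [[0, 0, 0], [0, 0, 0]], [[0, 0, 0], [0, 0, 0]], [[0, 0, 0], [0, 0, 0]]], grip=0)

```text
clock: 43.85
position: [400.2, 29.4, 79.0]
ee_rot: [-0.002, 1.0, -0.002, 0.001]
contact_force: [3.4, -15.4, 5.4]
gripper_width: 16.4
grasp_force: 60.6
```

Gripped, 16 mm wide. Swinging it up along its arc.

>>> arm_command(rows=[[[-0.018, -0.006, -0.03], [0, 0, 0]], [[-0.04, -0.006, -0.055], [0, 0, 0]], [[-0.066, -0.006, -0.077], [0, 0, 0]], [[-0.094, -0.006, -0.096], [0, 0, 0]]])

```text
clock: 44.25
position: [420.5, 29.2, 100.0]
ee_rot: [0.001, 1.0, -0.0, -0.003]
contact_force: [0.1, 0.8, -17.2]
gripper_width: 16.2
grasp_force: 58.8
```

>>> arm_command(rows=[[[-0.032, 0, -0.014], [0, 0, 0]], [[-0.064, 0, -0.024], [0, 0, 0]], [[-0.1, 0, -0.028], [0, 0, 0]], [[-0.132, 0, -0.027], [0, 0, 0]], [[-0.15, 0, -0.024], [0, 0, 0]]])

```text
clock: 44.75
position: [461.5, 29.2, 107.6]
ee_rot: [-0.001, 1.0, -0.001, 0.0]
contact_force: [1.4, -32.3, -1.2]
gripper_width: 10.9
grasp_force: 22.4
```

>>> arm_command(rows=[[[-0.008, 0, 0.002], [0, 0, 0]], [[-0.008, 0, 0.002], [0, 0, 0]]])

```text
clock: 44.95
position: [466.4, 30.9, 108.6]
ee_rot: [-0.0, 1.0, 0.001, 0.004]
contact_force: [-0.2, 0.5, 0.1]
gripper_width: 0.1
grasp_force: 0.0
```

Run:
```python
from h import *
im,D=arm.get_image("scene");P=cloud("scene",D)
s=arm.read_state();print(s["position"].round(1),s["contact_force"].round(1),s["gripper_width"])
cv2.imwrite("pics/lev2.png",cv2.resize(im[205:295,265:365],None,fx=5,fy=5,interpolation=cv2.INTER_CUBIC))
```

```text
[465.6  30.9 108.4] [-0.4  0.3  0.6] -0.24665999760572208
```

View pics/lev2.png

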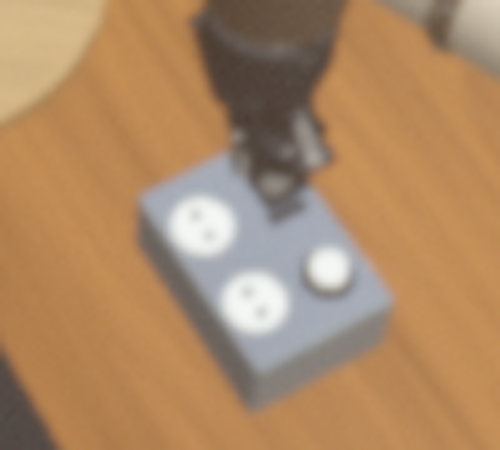

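```bash
cat > lev.py <<'E'
from h import *
for n in("top","scene"):
    im,D=arm.get_image(n); P=cloud(n,D); X,Y,Z=[P[...,i] for i in range(3)]
    for a,b in((375,420),(420,445),(445,500)):
        m=(D>0)&(X>a)&(X<b)&(Y>15)&(Y<48)&(Z>70)&(Z<140); Q=P[m]
        print(n,(a,b),m.sum(),Q.min(0).round(0) if m.any() else"",Q.max(0).round(0) if m.any() else"")
s=arm.read_state();print(s["position"].round(1),s["contact_force"].round(1))
E
python3 lev.py
```

```text
top (375, 420) 62 [403.  20. 108.] [419.  36. 123.]
top (420, 445) 12 [421.  21.  85.] [430.  31. 110.]
top (445, 500) 0  
scene (375, 420) 46 [388.  18.  88.] [414.  40. 107.]
scene (420, 445) 6 [432.  30.  70.] [444.  38.  78.]
scene (445, 500) 33 [446.  24.  72.] [478.  48. 139.]
[464.2  30.6 107.8] [-0.4 -0.1 -0.2]
```

The lever slipped out and dropped forward again. Next try: shut fingers start low in front of it and move diagonally up and in, so friction lifts it instead of locking.

>>> arm_command(rows=[[[0, 0, -0.2], [0, 0, 0]], [[0, 0, -0.36], [0, 0, 0]], [[0.2, 0, -0.36], [0, 0, 0]], [[0.41, 0, -0.36], [0, 0, 0]], [[0.41, 0, -0.36], [0, 0, 0]]])

```text
clock: 45.6
position: [354.8, 28.7, 196.5]
ee_rot: [-0.0, 1.0, 0.001, -0.0]
contact_force: [-0.1, 0.1, 0.8]
gripper_width: -0.0
grasp_force: 0.0
```

>>> arm_command(rows=[[[0, 0, 0], [0, 0, 0]], [[0, 0, 0.2], [0, 0, 0]], [[0, 0, 0.4], [0, 0, 0]], [[0, 0, 0.6], [0, 0, 0]], [[0, 0, 0.64], [0, 0, 0]]])

```text
clock: 46.1
position: [358.4, 28.9, 32.3]
ee_rot: [0.0, 1.0, -0.002, -0.004]
contact_force: [-0.3, 1.1, 0.3]
gripper_width: -0.1
grasp_force: 0.0
```

```bash
python3 lev.py
```

```text
top (375, 420) 85 [391.  20.  77.] [418.  37. 102.]
top (420, 445) 49 [420.  21.  70.] [444.  47.  82.]
top (445, 500) 18 [446.  17.  70.] [496.  47.  75.]
scene (375, 420) 93 [375.  17.  73.] [419.  47. 137.]
scene (420, 445) 35 [420.  19.  70.] [445.  38.  83.]
scene (445, 500) 5 [446.  24.  70.] [483.  47.  73.]
[360.2  29.8  34.5] [ 0.4 -0.4  0.3]
```

>>> arm_command(rows=[[[-0.035, 0, 0], [0, 0, 0]], [[-0.055, 0, -0.06], [0, 0, 0]], [[-0.08, 0, -0.12], [0, 0, 0]], [[-0.11, 0, -0.17], [0, 0, 0]], [[-0.16, 0, -0.2], [0, 0, 0]]])

```text
clock: 46.7
position: [401.8, 30.5, 89.4]
ee_rot: [-0.0, 1.0, 0.001, 0.003]
contact_force: [-1.0, -0.2, 0.5]
gripper_width: -0.1
grasp_force: 0.5
```

>>> arm_command(rows=[[[-0.05, 0, -0.01], [0, 0, 0]], [[-0.1, 0, -0.02], [0, 0, 0]], [[-0.15, 0, -0.02], [0, 0, 0]], [[-0.18, 0, -0.02], [0, 0, 0]], [[-0.18, 0, -0.02], [0, 0, 0]]])

```text
clock: 47.2
position: [441.3, 29.0, 92.1]
ee_rot: [0.001, 1.0, -0.001, -0.005]
contact_force: [-13.7, 4.1, 14.2]
gripper_width: -0.0
grasp_force: 8.2
```

```bash
python3 lev.py
```

```text
top (375, 420) 0  
top (420, 445) 0  
top (445, 500) 2 [493.  22.  71.] [496.  27.  72.]
scene (375, 420) 0  
scene (420, 445) 2 [427.  41.  72.] [439.  48.  73.]
scene (445, 500) 93 [446.  16.  71.] [499.  48. 140.]
[441.3  29.1  92.1] [-13.8   3.4  12.3]
```

>>> arm_command(rows=[[[0.06, 0, 0], [0, 0, 0]], [[0.16, 0, 0], [0, 0, 0]], [[0.24, 0, 0], [0, 0, 0]], [[0.28, 0, -0.1], [0, 0, 0]], [[0.28, 0, -0.3], [0, 0, 0]]])

```text
clock: 47.8
position: [371.8, 28.8, 165.5]
ee_rot: [0.0, 1.0, -0.002, -0.004]
contact_force: [1.4, 1.1, -0.7]
gripper_width: 0.1
grasp_force: 0.0
```

>>> arm_command(rows=[[[0, -0.4, -0.4], [0, 0, 0]], [[0, -0.4, -0.4], [0, 0, 0]], [[0, -0.8, -0.4], [0, 0, 0]], [[0, -0.8, -0.4], [0, 0, 0]], [[0, -0.8, -0.4], [0, 0, 0]]])

```text
clock: 48.3
position: [375.4, -172.8, 268.9]
ee_rot: [0.001, 1.0, -0.0, 0.002]
contact_force: [-0.2, -0.3, 0.5]
gripper_width: 0.1
grasp_force: 0.0
```

```bash
python3 lev.py; python3 chk.py
python3 - <<'E'
from h import *
im,D=arm.get_image("scene");T,_=arm.get_image("top")
cv2.imwrite("pics/fin.png",np.hstack([cv2.resize(im[190:370,190:370],(400,400)),cv2.resize(T[90:270,80:260],(400,400))]))
E
```

```text
top (375, 420) 0  
top (420, 445) 7 [436.  23.  71.] [444.  47.  74.]
top (445, 500) 101 [446.  18.  70.] [491.  47. 132.]
scene (375, 420) 0  
scene (420, 445) 1 [430.  39.  71.] [430.  39.  71.]
scene (445, 500) 56 [451.  17.  70.] [473.  47. 134.]
[ 375.7 -173.3  268.5] [-0.8  0.6 -1. ]
top 750 centre 535.2 289.6 r 36.3 tilt [0.001 0.002] z 169.5
scene 528 centre 537.1 290.5 r 36.4 tilt [0.004 0.004] z 169.0
[ 374.9 -170.8  267. ] 48.5
```

View pics/fin.png

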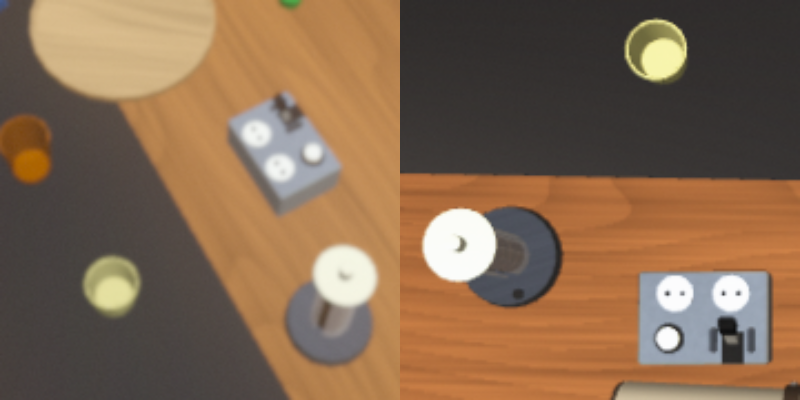

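The lever is back up at right-crop (727,325), looking as it did at the start. The cover sits centred and level at (460,245), and the cup and pitcher are untouched. Handing in.

```bash
python3 -c "
from bench import arm; print(arm.job_done())"
```

```text
the job is handed in; nothing more can be done
None
```

The brewer is ready and the job is handed in (no verdict came back): power cut, four pucks added to the two already in the tube, cover seated level, and the lever back up on the third try (the first two pressed it or let it slip), with the cup and pitcher untouched.

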